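Hang the rinsing basket up to drain

TASK

The wire basket with the rinsed bisque cup has to drain. Take the long S-hook off the tool tote's dowel and hang it on the bar of the drying stand above the drip tray, then hang the basket by its eye from the hook's lower loop, so that the whole basket hangs still and clear above the tray with the cup still in it. Keep the basket upright and leave the other things where they are.

Things in the scene. Friction and masses are not known exactly. Their poses are not given: they have to be found in the camera images.
- long_hook: the long flat-bar steel S-hook, 116 mm tall, 100 g; bar 16 mm wide (its own y), 4 mm thick, bent in its x-z plane. Origin at the middle of the slanting shank, which runs from (x -16, z +40) to (x +16, z -40) mm; take it across the 16 mm width. Upper loop goes over to +x, lower loop opens to -x. Hangs at first on the tote's dowel, lower loop open to the robot, beside a short hook; their places vary
- long_hook_top (a point): inside top of the long hook's upper loop, which rests on the bar: 54 mm above the hook's origin. Inside radius 14 mm; its tip, at x = +17 mm, points down and ends 23 mm below this point; the mouth between tip and shank is about 24 mm. To come off or go over a bar the hook must rise over 25 mm, shifting 4 mm to its -x per 10 mm of height (along its shank's slant), or the shank rubs the bar
- long_hook_low (a point): inside bottom of the long hook's lower loop, the seat for the eye: 54 mm below the hook's origin. Inside radius 14 mm, metal below it 4 mm thick; the tip, at x = -17 mm, points up and ends 23 mm above this point; the mouth between tip and shank is about 24 mm. The hung hook can swing about the bar
- basket: round steel wire basket, 97 mm across, rim 46 mm high, upright on the table, 220 g without the cup. Wires rise from the rim at y = +-46 mm and meet in a square black grip 14 x 14 mm, 90 to 150 mm high; on it a round eye (wire 6 mm, clear hole 44 mm, centre 175 mm high) in the y-z plane, its hole facing along x. Total height 203 mm. Origin: centre of underside, z up
- basket_eye (a point): inside top of the basket's eye (on the basket's axis, 197 mm above its underside): the point that rests in the hook's seat
- basket_grip (a point): point on the basket's plastic grip, on its axis, 117 mm above the underside
- cup: terracotta bisque cup, 56 mm across, 48 mm high, 100 g, standing loose in the basket on its 4 mm floor; origin at the centre of its underside
- stand: steel drying stand, fixed: round bar, 12 mm diameter, along its y between posts at y = +-210 mm, bar's top at 345 mm. A wire shelf with small pots lies over and behind the bar (x -4 to +134 mm, underside 434 mm high), so work at the bar with the tool tilted, from the -x side. Feet 12 mm high reach to x = -65 mm. Origin on the table under the bar's middle; -x faces the robot
- bar_mid (a point): middle of the bar's length, on top of the bar (345 mm above the table)
- tray: white drip tray, fixed, 130 mm (x) x 210 mm (y, along the bar) and 20 mm high, on the table under part of the bar; origin at the centre of its underside, straight under the bar; same directions as the stand
- tote: plywood tool tote, fixed, 150 mm (x) x 280 mm (y), walls 60 mm high, ends 220 mm high, with a round dowel of 12 mm diameter along its y between the ends, top of the dowel 205 mm above the table; the S-hooks hang on it 45 mm either side of its middle. Origin at the centre of the underside; -x faces the robot
- short_hook: a short S-hook of the same kind, 58 mm tall, hanging on the tote's dowel: to be left alone; origin at its middle
- spare_hook: another short S-hook, 58 mm tall, hanging on the stand's bar near its -y post (at y = -170 mm of the stand): to be left alone; origin at its middle
- sponge: yellow sponge block 75 x 50 x 32 mm, bystander; origin at the centre of its underside
- jar: white glaze jar with black cap, 72 mm across, 95 mm high, bystander; origin at the centre of its underside
- bowl: plaster-white bisque bowl, 120 mm across, 55 mm high, bystander; origin at the centre of its underside
- brush: glaze brush with wooden handle, 200 mm long, 42 mm wide, 20 mm high, lying on the table between the robot and the basket, bystander; origin under its middle, handle to its -x
There are look-alikes about, which are no part of the job. Leave any purple look-alike of the long_hook alone. Of the things that look like the cup, take the one that is farthest to the robot's right at the start.

How it is judged (in metres and radians):
On the way:
1. the long S-hook hangs by its upper loop on the stand's bar above the tray, let go (x of long_hook_top in the frame of stand between -0.012 and 0.012 m and z of long_hook_top in the frame of stand between 0.339 and 0.351 m and y of long_hook_top in the frame of tray between -0.05 and 0.05 m and angle between long_hook's own z axis and vertical below 0.5 rad and contact force between the fingers and long_hook below 0.1 N and contact force between long_hook and stand above 0.1 N), for 0.2 s.
At the end, for the whole second after the job is handed in: The long S-hook hangs on the bar; the basket's eye hangs in its lower loop (within 12 mm of the seat); the basket is upright within 0.2 rad, its centre within 50 mm of the tray's middle along the bar, clear above the tray, the cup standing in it; all still (below 0.05 m/s) and let go (x of long_hook_top in the frame of stand between -0.012 and 0.012 m and z of long_hook_top in the frame of stand between 0.339 and 0.351 m and distance between basket_eye and long_hook_low below 0.012 m and contact force between basket and long_hook above 0.5 N and angle between basket's own z axis and vertical below 0.2 rad and y of basket in the frame of tray between -0.05 and 0.05 m and z of basket in the frame of tray above 0.025 m and horizontal distance between cup and basket below 0.03 m and z of cup in the frame of basket between -0.005 and 0.02 m and angle between cup's own z axis and vertical below 0.35 rad and linear speed of each of basket, long_hook below 0.05 m/s); the robot touches nothing.
It fails at once if the basket tipped by more than 0.6 rad (angle between basket's own z axis and vertical above 0.6 rad).
It fails at once if the cup came out of the basket (distance between cup and basket above 0.06 m).
It fails at once if the long hook was dropped (height (world z) of long_hook below 0.1 m).
It fails at once if a short hook moved by more than 40 mm (distance of any of short_hook, spare_hook from where it was at the start of the episode above 0.04 m).
It fails at once if a bystander moved by more than 40 mm (distance of any of sponge, jar, bowl, brush from where it was at the start of the episode above 0.04 m).
It also fails if it takes over 72 s, if anything falls off the work surface, if the arm or the gripper's body presses on something with over 40 N, if the wrist force passes 120 N, or if a joint passes its speed limit or range.

ROBOT

A 6-joint arm with a two-finger parallel gripper is mounted at the origin on the work surface. World frame = base frame: x ahead of the robot, y to its left, z up, the work surface at z = 0. Lengths are in m, angles in degrees, forces in N, time in s.
With the tool pointing down it reaches from about 0.3 to 0.75 m from the base axis. Payload 8.5 kg.
Tool frame: the origin (TCP) lies at the very end of the fingers, on their centre line; the grasp point (between the pads) lies 19 mm behind it (env.pinch_z is the distance from the TCP to the grasp point, in m); z points along the fingers, y is the line along which they close (so a half turn about z gives the same grasp; the last joint's range is limited). The gripper opens to 85 mm and grips with 20 to 120 N. Pads are 22 mm wide; open, the fingers measure 114 mm over their backs; the gripper's body (76 mm by 85 mm) begins 54 mm behind the grasp point. The pads swing forward as they close: fully open they stand 13 mm farther back than shut.
Start: joints at [64.956, 21.807, 74.336, -0, 83.858, -12.336], TCP at [0.121, 0.537, 0.231] pointing down, gripper open.
Joint ranges: [-178.18, 178.18], [-50.72, 133.34], [12.68, 142.11], [-81.47, 261.47], [9.98, 163.14], [-165.26, 165.26]. Speed limits (degrees/s): [136.94, 136.94, 180, 180, 180, 180].

INTERFACE

Orientations are given as a 3x3 rotation matrix whose columns are the frame's x, y, z axes.
In Python, from rig import env, viewer gives the robot as it stands.
- The arm moves only by the tool drive_tool, never from a script. Its argument "series" is a list of rows, each a list of 3 entries, a list of its own where there are three numbers: the shift along the tool's x, y, z in m, then the turn about the tool's z in degrees, then the finger opening in m, from 0 to 0.0854. A call has 1 to 20 rows; each row is the pose to reach, as a shift and turn from the pose commanded when the call began, along the tool's axes at that moment; what a row does not reach only later rows make up. A row lasts 1/10 s, in which the tool goes at most 50 mm and 8.59 degrees, less where a joint would pass 70% of its speed; a pose out of reach is approached as far as the arm can. A call with a gripper value outside its range is refused whole. The fingers move at their own pace and stop on an object; "newtons" is the grip in N (left out, the last holds). Time passes only in rows, so rows that repeat a pose let the fingers close. It gives the time, the measured TCP pose, the force, the opening and the grip force at its end, in the units of the state.
- env.observe(): the state, without advancing time (a new reading comes with each control period).
- viewer.get_image(name): name is "scene" or "top" or "wrist"; returns a dict with "img" (480x640x3 uint8, red, green, blue), "depth" (480x640 float32, m along the optical axis (not along the pixel's ray), 0 where there is no reading), "camera_matrix" (3x3 intrinsics, pixels), "distortion" ([k1, k2, p1, p2, k3] as OpenCV has them; the pictures are not rectified), "rvec" (rotation vector, rad) and "tvec" (3), from world to camera coordinates, as OpenCV has them. Camera axes: x right, y down, z forward; pixel columns grow to the right and rows downward; lengths in m; the calibration is good to about 2 mm. A picture is of the moment at which its call begins.
- env.close_job(): hands the job in; it is judged then, once.
The state is a dict: "time_s": time; "q": joint angles; "qvel": joint speeds; "joint_efforts": joint torques, N m; "position": TCP position; "tool_rot": TCP orientation; "ft_force": force on the tool from outside, world axes, zero at the start; "wrist_torque": the same for the moment, N m; "grip_width": finger opening in m; "gripper_force": force on a finger pad.
Only numpy, scipy, OpenCV 4.12 (cv2) and the standard library are available. Lean on these libraries where they do the work, as an engineer would, in place of code of your own. Each camera call takes 0.05 s, during which the arm holds its last target. There are 200 camera calls.

## Working session

There is one attempt and no reset: what is moved stays moved. The work goes in short steps, Python scripts to look and compute and a tool call to move; the robot and the scene stay as the last step left them, time stands still between calls to the robot, and variables do not carry over. Pictures are saved under pics/ and viewed, at most 13 in all, crops included, and the job is handed in when it is done.

Besides the shell and the picture viewer there is one more tool, called after ">>>" by a JSON object that holds its "fn" and its "kwargs". drive_tool: Moves the arm, as the interface text tells. Its arguments: {"type":"object","properties":{"series":{"type":"array"},"newtons":{"type":"number"}},"required":["series"]}

```bash
ls; mkdir -p pics; cat > h.py <<'E'
import numpy as np, cv2
from rig import env, viewer
def grab(n):
    d=viewer.get_image(n); np.savez('pics/%s.npz'%n,**d); return d
def load(n): return dict(np.load('pics/%s.npz'%n))
def save(d,name): cv2.imwrite('pics/'+name,cv2.cvtColor(d['img'],cv2.COLOR_RGB2BGR))
def rays(d,uv):
    uv=np.asarray(uv,float).reshape(-1,1,2)
    n=cv2.undistortPoints(uv,d['camera_matrix'],d['distortion'])[:,0]
    R=cv2.Rodrigues(d['rvec'])[0]; t=d['tvec'].ravel()
    return -R.T@t, np.c_[n,np.ones(len(n))]@R   # origin, dirs (unit depth)
def atdepth(d,uv):
    uv=np.asarray(uv).reshape(-1,2); o,r=rays(d,uv)
    z=d['depth'][uv[:,1].astype(int),uv[:,0].astype(int)]
    return o+r*z[:,None]
def onplane(d,uv,h):
    o,r=rays(d,uv); return o+r*((h-o[2])/r[:,2])[:,None]
E
python3 - <<'E'
from h import *
for n in ('scene','top','wrist'):
    d=grab(n); save(d,n+'0.png'); print(n,-cv2.Rodrigues(d['rvec'])[0].T@d['tvec'].ravel(),(d['depth']>0).mean())
print(env.observe()); print(env.pinch_z)
E
```

```text
pics
scene [1.45615472 0.137907   0.81148158] 0.9958072916666667
top [0.21175258 0.0211544  1.80807779] 0.995947265625
wrist [0.04276099 0.55464367 0.37199346] 0.9960286458333333
{'time_s': 0.15, 'q': array([ 6.49561107e+01,  2.18333954e+01,  7.43707770e+01, -1.25081235e-03,
        8.38571519e+01, -1.23357237e+01]), 'qvel': array([-0.03078392, -0.14066546, -0.23057044, -0.00725048,  0.01199196,
       -0.05159399]), 'joint_efforts': array([ 2.22027862e-03, -4.48626852e+01, -2.31342727e+01, -1.65571018e-04,
        3.82843078e-03,  2.17579043e-05]), 'position': array([0.12090911, 0.53633231, 0.23086523]), 'tool_rot': array([[-9.75503674e-01,  2.19982714e-01, -4.33411275e-04],
       [ 2.19983043e-01,  9.75503205e-01, -9.78872942e-04],
       [ 2.07458962e-04, -1.05023728e-03, -9.99999427e-01]]), 'ft_force': array([ 0.62142838,  0.24134431, -0.97152525]), 'wrist_torque': array([-0.01420878,  0.02123433,  0.01297335]), 'gripper_force': 0.0, 'grip_width': 0.0851800051379179}
0.0187
```

```bash
python3 -c "
import cv2,numpy as np
" ; ls pics
```

```text
scene.npz
scene0.png
top.npz
top0.png
wrist.npz
wrist0.png
```

View pics/scene0.png

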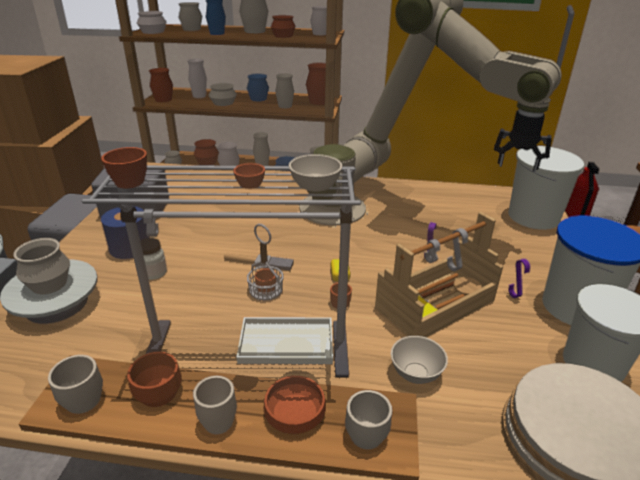

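View pics/top0.png

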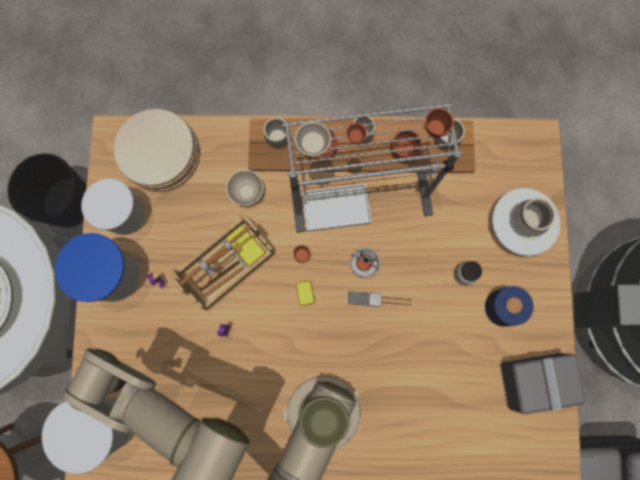

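```bash
cat >> h.py <<'E'
def cloud(d):
    v,u=np.mgrid[0:480,0:640]; uv=np.c_[u.ravel(),v.ravel()]
    return atdepth(d,uv).reshape(480,640,3)
E
python3 - <<'E'
from h import *
np.set_printoptions(precision=4,suppress=True)
T=load('top');S=load('scene')
ct=cloud(T);cs=cloud(S)
print('K',T['camera_matrix'][0,0],S['camera_matrix'][0,0])
# tray
hs=cv2.cvtColor(T['img'],cv2.COLOR_RGB2HSV)
m=((hs[...,1]<40)&(hs[...,2]>150)).astype(np.uint8)
m[:, :295]=0;m[:,380:]=0;m[:180]=0;m[235:]=0
n,l,st,c=cv2.connectedComponentsWithStats(m);k=1+st[1:,4].argmax();print('tray',st[k],c[k])
ys,xs=np.where(l==k);P=onplane(T,np.c_[xs,ys],0.02);r=cv2.minAreaRect(P[:,:2].astype(np.float32));print(r)
# bar from scene cloud
for nm,C in (('s',cs),('t',ct)):
    q=C[(C[...,2]>.325)&(C[...,2]<.36)&(C[...,0]>.45)&(C[...,0]<.85)&(abs(C[...,1]+.08)<.3)]
    print(nm,len(q),q.min(0),q.max(0)) 
    if len(q)>20:
        a=cv2.fitLine(q[:,:2].astype(np.float32),cv2.DIST_HUBER,0,.01,.01).ravel();print(a,np.degrees(np.arctan2(a[1],a[0])),np.median(q,0))
# tote: dowel
    q=C[(C[...,2]>.185)&(C[...,2]<.225)&(C[...,0]>.3)&(C[...,0]<.65)&(C[...,1]>.15)&(C[...,1]<.5)]
    print('tote',len(q),q.min(0),q.max(0))
    a=cv2.fitLine(q[:,:2].astype(np.float32),cv2.DIST_HUBER,0,.01,.01).ravel();print(a,np.degrees(np.arctan2(a[1],a[0])))
# basket
print('eye etc',cs[225:290:5,255:275:4].reshape(-1,3)[:0])
for u,v in ((262,226),(262,234),(263,250),(264,262)): print((u,v),cs[v-1:v+2,u-2:u+3].reshape(-1,3)[cs[v-1:v+2,u-2:u+3,2].argmax()])
s=S['img'][200:340,200:520];cv2.imwrite('pics/c1.png',cv2.cvtColor(cv2.resize(s,None,fx=2.5,fy=2.5,interpolation=2),4))
E
```

```text
K 567.8642544117399 488.89549070894464
tray [ 304  194   67   36 1854] [336.6888 211.5922]
((0.6347718834877014, -0.039358966052532196), (0.09686612337827682, 0.20985272526741028), 7.6495137214660645)
s 1755 [ 0.6275 -0.34    0.3255] [0.709  0.0983 0.3599]
[ 0.139  -0.9903  0.6701 -0.1343] -82.00794 [ 0.6695 -0.1457  0.3425]
tote 1054 [0.3525 0.1959 0.185 ] [0.5728 0.4368 0.2227]
[ 0.6572 -0.7537  0.4708  0.312 ] -48.91196
t 803 [ 0.6177 -0.343   0.3267] [0.7044 0.0956 0.3595]
[ 0.1406 -0.9901  0.6627 -0.1332] -81.91631 [ 0.6642 -0.1371  0.3435]
tote 609 [0.3517 0.1943 0.1881] [0.5685 0.4337 0.2246]
[ 0.6618 -0.7497  0.4567  0.3173] -48.56615
eye etc []
(262, 226) [ 0.4718 -0.1237  0.2039]
(262, 234) [ 0.1983 -0.195   0.0026]
(263, 250) [ 0.4753 -0.1265  0.1364]
(264, 262) [ 0.4761 -0.1256  0.1007]
```

View pics/c1.png

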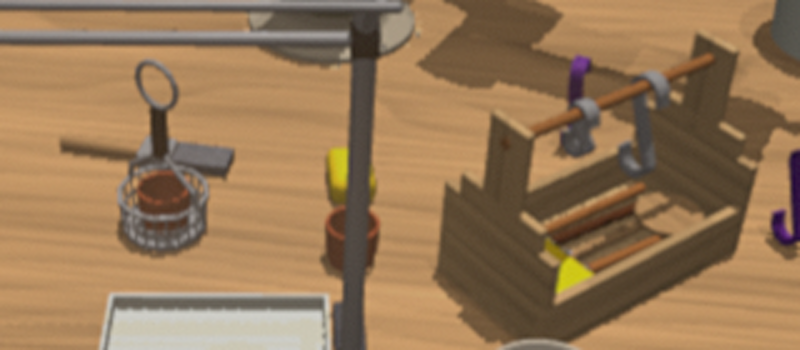

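>>> {"fn": "drive_tool", "kwargs": {"series": [[[0, 0, -0.05], 0, 0.085], [[0, 0, -0.1], 0, 0.085], [[0, 0, -0.15], 0, 0.085], [[0, 0, -0.2], 0, 0.085], [[0, 0, -0.25], 0, 0.085]]}}

```text
time_s: 0.65
position: [0.1207, 0.5358, 0.4834]
tool_rot: [[-0.976, 0.22, 0.0], [0.22, 0.976, 0.0], [-0.0, 0.0, -1.0]]
ft_force: [0.1, 0.8, -0.4]
grip_width: 0.085
gripper_force: 0.0
```

>>> {"fn": "drive_tool", "kwargs": {"series": [[[0, 0, -0.05], 0, 0.085], [[0, 0, -0.1], 0, 0.085], [[0, 0, -0.15], 0, 0.085], [[0, 0, -0.2], 0, 0.085], [[0, 0, -0.25], 0, 0.085], [[0, 0, -0.3], 0, 0.085], [[0, 0, -0.35], 0, 0.085], [[0, 0, -0.4], 0, 0.085]]}}

```text
time_s: 1.45
position: [0.1019, 0.4517, 0.6269]
tool_rot: [[-0.975, 0.22, 0.004], [0.22, 0.975, 0.017], [-0.0, 0.018, -1.0]]
ft_force: [0.3, -0.7, -0.5]
grip_width: 0.0852
gripper_force: 0.0
```

```bash
python3 -c "
from h import *
o=env.observe();print(o['q'],o['position'],o['tool_rot'])"
```

```text
[ 62.44761678  18.71597692  12.72153343   0.46909579 147.5835358
 -14.44505959] [0.10185869 0.45169739 0.62692296] [[-9.75499061e-01  2.19967146e-01  4.00465759e-03]
 [ 2.20003558e-01  9.75348056e-01  1.71640154e-02]
 [-1.30415512e-04  1.76245198e-02 -9.99844668e-01]]
```

>>> {"fn": "drive_tool", "kwargs": {"series": [[[0, 0, 0], 0, 0.085], [[0, 0, 0], 0, 0.085]]}}

```text
time_s: 1.65
position: [0.1021, 0.4526, 0.6262]
tool_rot: [[-0.975, 0.22, 0.004], [0.22, 0.975, 0.017], [-0.0, 0.017, -1.0]]
ft_force: [-0.1, -0.5, -1.2]
grip_width: 0.0851
gripper_force: 0.0
```

>>> {"fn": "drive_tool", "kwargs": {"series": [[[0, 0, 0.05], 0, 0.085], [[0, 0, 0.05], 0, 0.085]]}}

```text
time_s: 1.85
position: [0.1025, 0.4541, 0.572]
tool_rot: [[-0.976, 0.22, 0.0], [0.22, 0.975, 0.01], [0.002, 0.01, -1.0]]
ft_force: [-0.1, 0.6, -0.3]
grip_width: 0.0849
gripper_force: 0.0
```

>>> {"fn": "drive_tool", "kwargs": {"series": [[[0, 1.0, 0.05], 0, 0.085], [[0, 1.0, 0.05], 0, 0.085], [[0, 1.0, 0.05], 0, 0.085], [[0, 1.0, 0.05], 0, 0.085], [[0, 1.0, 0.05], 0, 0.085], [[0, 1.0, 0.05], 0, 0.085], [[0, 1.0, 0.05], 0, 0.085], [[0, 1.0, 0.05], 0, 0.085], [[0, 1.0, 0.05], 0, 0.085], [[0, 1.0, 0.05], 0, 0.085]]}}

```text
time_s: 2.85
position: [0.16, 0.7093, 0.3879]
tool_rot: [[-0.976, 0.22, 0.009], [0.22, 0.975, 0.04], [0.0, 0.041, -0.999]]
ft_force: [0.0, -0.7, 0.2]
grip_width: 0.0851
gripper_force: 0.0
```

>>> {"fn": "drive_tool", "kwargs": {"series": [[[0, 1.0, -0.5], 0, 0.085], [[0, 1.0, -0.5], 0, 0.085], [[0, 1.0, -0.5], 0, 0.085], [[0, 1.0, -0.5], 0, 0.085], [[0, 1.0, -0.5], 0, 0.085], [[0, 1.0, -0.5], 0, 0.085], [[0, 1.0, -0.5], 0, 0.085], [[0, 1.0, -0.5], 0, 0.085], [[0, 1.0, -0.5], 0, 0.085], [[0, 1.0, -0.5], 0, 0.085]]}}

```text
time_s: 3.85
position: [0.166, 0.7362, 0.36]
tool_rot: [[-0.976, 0.219, 0.016], [0.22, 0.973, 0.069], [0.0, 0.071, -0.997]]
ft_force: [0.2, -0.2, -0.4]
grip_width: 0.0851
gripper_force: 0.0
```

```bash
python3 -c "
from h import *
o=env.observe();print(o['q'],o['position'],o['tool_rot'])"
```

```text
[ 68.11179047  44.46969493  12.73520468   0.74355388 118.7681709
  -8.80207297] [0.16598734 0.73619447 0.35996048] [[-9.75514159e-01  2.19382018e-01  1.56095046e-02]
 [ 2.19936640e-01  9.73044782e-01  6.93666069e-02]
 [ 2.90391610e-05  7.11012092e-02 -9.97469106e-01]]
```

```bash
python3 - <<'E'
from h import *
np.set_printoptions(precision=4,suppress=True)
for n in ('scene','top'):
    C=cloud(load(n)); c=np.array([.475,-.126])
    q=C[(np.hypot(C[...,0]-c[0],C[...,1]-c[1])<.045)&(C[...,2]>.155)&(C[...,2]<.215)]
    a=cv2.fitLine(q[:,:2].astype(np.float32),cv2.DIST_HUBER,0,.01,.01).ravel()
    print(n,len(q),q.mean(0),q.min(0),q.max(0),'dir',np.degrees(np.arctan2(a[1],a[0])))
    g=C[(np.hypot(C[...,0]-c[0],C[...,1]-c[1])<.03)&(C[...,2]>.095)&(C[...,2]<.145)];print('grip',len(g),np.median(g,0))
    # hooks on dowel: gray pts
    d=load(n);hs=cv2.cvtColor(d['img'],cv2.COLOR_RGB2HSV)
    P=C[...,:2];y=np.array([-.66,.752]);x=np.array([.752,.66])
    r=P-np.array([.464,.315]);sx=r@x;sy=r@y
    k=(abs(sx)<.045)&(abs(sy)<.12)&(C[...,2]>.08)&(C[...,2]<.225)&(hs[...,1]<70)
    for s in (1,-1):
        kk=k&(s*sy>0.0); print('hook',s,kk.sum(),C[kk].mean(0) if kk.any() else 0,'sy',np.percentile(sy[kk],[2,50,98]) if kk.any() else 0,'sx',np.percentile(sx[kk],[2,50,98]),'z',np.percentile(C[kk][:,2],[2,98]))
    kk=(abs(sx)<.03)&(abs(sy)<.125)&(C[...,2]>.19)&(C[...,2]<.215)&(hs[...,1]>110)
    kk&=(sy>-.118)&(sy<.118)
    q=C[kk];a=cv2.fitLine(q[:,:2].astype(np.float32),cv2.DIST_HUBER,0,.01,.01).ravel();print('dowel',kk.sum(),a,np.degrees(np.arctan2(a[1],a[0])),np.median(q[:,2]),'end sy',)
    kk=(abs(sx)<.08)&(abs(sy)<.17)&(C[...,2]>.208)&(C[...,2]<.23)&(hs[...,1]>60);print('ends sy',np.percentile(sy[kk],[1,20,80,99]),np.percentile(sx[kk],[1,99]))
E
```

```text
scene 110 [ 0.4689 -0.1254  0.1809] [ 0.4503 -0.1496  0.1554] [ 0.4852 -0.1015  0.2039] dir 60.824608
grip 114 [ 0.4723 -0.124   0.1203]
hook 1 336 [0.4347 0.351  0.1509] sy [0.0379 0.0457 0.056 ] sx [-0.0171  0.0024  0.018 ] z [0.0982 0.2098]
hook -1 200 [0.4947 0.2824 0.1832] sy [-0.0525 -0.0452 -0.0345] sx [-0.0156  0.003   0.0139] z [0.1549 0.21  ]
dowel 297 [ 0.6589 -0.7523  0.4394  0.3464] -48.78587 0.2033520774116918 end sy
ends sy [-0.1394 -0.1368  0.1337  0.1417] [-0.0256  0.0246]
top 59 [ 0.4667 -0.1271  0.1849] [ 0.4535 -0.1499  0.1554] [ 0.4787 -0.1026  0.2076] dir 61.65211
grip 16 [ 0.4615 -0.1256  0.1256]
hook 1 107 [0.4292 0.3459 0.1682] sy [0.0392 0.0462 0.0546] sx [-0.0203 -0.0069  0.0134] z [0.0915 0.2126]
hook -1 62 [0.4877 0.2785 0.1975] sy [-0.0505 -0.0432 -0.0361] sx [-0.0176 -0.0072  0.0091] z [0.1518 0.2136]
dowel 270 [ 0.6638 -0.7479  0.4617  0.3125] -48.4103 0.20228051991876328 end sy
ends sy [-0.1378 -0.133   0.1357  0.1404] [-0.027   0.0214]
```

>>> {"fn": "drive_tool", "kwargs": {"series": [[[0, 1.0, -0.9], 0, 0.085]]}}

```text
time_s: 3.95
position: [0.166, 0.7357, 0.3692]
tool_rot: [[-0.975, 0.219, 0.02], [0.22, 0.971, 0.091], [0.001, 0.093, -0.996]]
ft_force: [0.6, 0.4, -0.5]
grip_width: 0.0853
gripper_force: 0.0
```

>>> {"fn": "drive_tool", "kwargs": {"series": [[[0, 1.0, -0.9], 0, 0.085]]}}

```text
time_s: 4.05
position: [0.1656, 0.7341, 0.3843]
tool_rot: [[-0.976, 0.218, 0.027], [0.22, 0.968, 0.121], [0.0, 0.124, -0.992]]
ft_force: [-0.2, 0.5, 0.1]
grip_width: 0.0852
gripper_force: 0.0
```

>>> {"fn": "drive_tool", "kwargs": {"series": [[[0, 0.0, -1.0], 0, 0.085]]}}

```text
time_s: 4.15
position: [0.1607, 0.7118, 0.4167]
tool_rot: [[-0.975, 0.218, 0.027], [0.22, 0.967, 0.127], [0.001, 0.13, -0.992]]
ft_force: [0.1, 0.0, -0.0]
grip_width: 0.0852
gripper_force: 0.0
```

>>> {"fn": "drive_tool", "kwargs": {"series": [[[0, 0.0, -1.0], 0, 0.085]]}}

```text
time_s: 4.25
position: [0.1548, 0.6867, 0.4556]
tool_rot: [[-0.976, 0.217, 0.033], [0.22, 0.965, 0.146], [-0.0, 0.15, -0.989]]
ft_force: [-0.4, -0.6, 1.3]
grip_width: 0.0849
gripper_force: 0.0
```

>>> {"fn": "drive_tool", "kwargs": {"series": [[[0, 1.0, 0], 0, 0.085]]}}

```text
time_s: 4.35
position: [0.1578, 0.7033, 0.4473]
tool_rot: [[-0.976, 0.216, 0.042], [0.22, 0.959, 0.178], [-0.002, 0.182, -0.983]]
ft_force: [0.3, -0.5, 0.4]
grip_width: 0.0848
gripper_force: 0.0
```

>>> {"fn": "drive_tool", "kwargs": {"series": [[[0, 1.0, 0], 0, 0.085]]}}

```text
time_s: 4.45
position: [0.1634, 0.7254, 0.4253]
tool_rot: [[-0.975, 0.215, 0.045], [0.22, 0.956, 0.194], [-0.001, 0.199, -0.98]]
ft_force: [0.6, 1.0, -1.0]
grip_width: 0.085
gripper_force: 0.0
```

```bash
cat >> h.py <<'E'
def go(p,az=None,R=None,p0=None):
    """tool-frame shift to bring the TCP to p; turn about tool z so that tool y's azimuth is az"""
    o=env.observe(); R=o['tool_rot'] if R is None else R; p0=o['position'] if p0 is None else p0
    s=R.T@(np.asarray(p,float)-p0); t=None
    if az is not None:
        best=[]
        for a in np.arange(-180,180,.25):
            y=R@np.array([-np.sin(np.radians(a)),np.cos(np.radians(a)),0])
            e=(np.degrees(np.arctan2(y[1],y[0]))-az+180)%360-180; best.append((abs(e),a))
        t=min(best)[1]
    d=R[:,2]
    print('pos',np.round(p0,4),'tilt %.1f az %.1f'%(np.degrees(np.arccos(-d[2])),np.degrees(np.arctan2(d[1],d[0]))),'q',np.round(o['q'],1),'shift',np.round(s,4),'turn',t)
E
python3 -c "
from h import *
go([.467,-.126,.30],-29)"
```

```text
pos [0.1634 0.7254 0.4253] tilt 11.5 az 77.0 q [ 67.6  39.5  12.7   2.1 116.4  -8.6] shift [-0.4834 -0.7734 -0.0286] turn 106.5
```

>>> {"fn": "drive_tool", "kwargs": {"series": [[[-0.483, -0.773, -0.029], 106.5, 0.085], [[-0.483, -0.773, -0.029], 106.5, 0.085], [[-0.483, -0.773, -0.029], 106.5, 0.085], [[-0.483, -0.773, -0.029], 106.5, 0.085], [[-0.483, -0.773, -0.029], 106.5, 0.085], [[-0.483, -0.773, -0.029], 106.5, 0.085], [[-0.483, -0.773, -0.029], 106.5, 0.085], [[-0.483, -0.773, -0.029], 106.5, 0.085], [[-0.483, -0.773, -0.029], 106.5, 0.085], [[-0.483, -0.773, -0.029], 106.5, 0.085], [[-0.483, -0.773, -0.029], 106.5, 0.085], [[-0.483, -0.773, -0.029], 106.5, 0.085], [[-0.483, -0.773, -0.029], 106.5, 0.085], [[-0.483, -0.773, -0.029], 106.5, 0.085], [[-0.483, -0.773, -0.029], 106.5, 0.085], [[-0.483, -0.773, -0.029], 106.5, 0.085], [[-0.483, -0.773, -0.029], 106.5, 0.085], [[-0.483, -0.773, -0.029], 106.5, 0.085], [[-0.483, -0.773, -0.029], 106.5, 0.085], [[-0.483, -0.773, -0.029], 106.5, 0.085]]}}

```text
time_s: 6.45
position: [0.4673, -0.1277, 0.3019]
tool_rot: [[0.487, 0.873, 0.044], [0.854, -0.486, 0.186], [0.184, -0.053, -0.982]]
ft_force: [-0.5, -0.5, 0.6]
grip_width: 0.0849
gripper_force: 0.0
```

```bash
python3 - <<'E'
from h import *
go([.467,-.126,.18],-29)
d=grab('wrist'); save(d,'w1.png'); C=cloud(d); c=np.array([.467,-.126])
q=C[(np.hypot(C[...,0]-c[0],C[...,1]-c[1])<.045)&(C[...,2]>.155)&(C[...,2]<.215)]
a=cv2.fitLine(q[:,:2].astype(np.float32),cv2.DIST_HUBER,0,.01,.01).ravel()
print(len(q),q.mean(0),q.min(0),q.max(0),a,np.degrees(np.arctan2(a[1],a[0])))
E
```

```text
pos [ 0.4673 -0.1277  0.3019] tilt 11.0 az 76.8 q [-35.   13.2  76.1  10.3  94.8  -5.1] shift [-0.0211  0.0054  0.12  ] turn 0.0
542 [ 0.46896904 -0.12249557  0.19355304] [ 0.45384632 -0.14798641  0.15528836] [ 0.4817969  -0.1004299   0.20238924] [ 0.47292492  0.88110274  0.46896905 -0.12249557] 61.77567
```

View pics/w1.png

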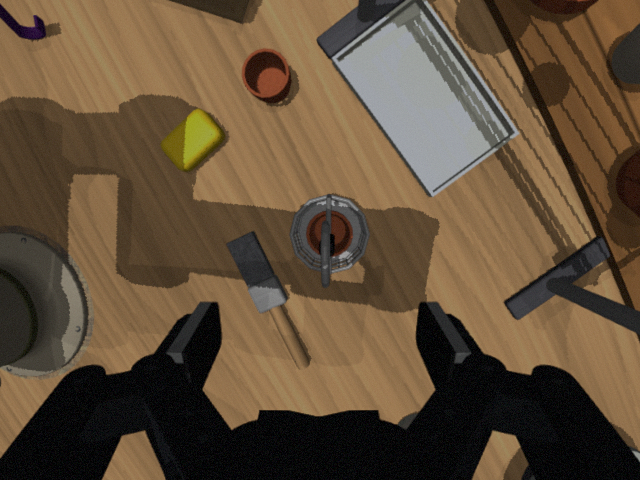

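>>> {"fn": "drive_tool", "kwargs": {"series": [[[-0.018, 0.003, 0.04], 0, 0.06], [[-0.018, 0.003, 0.08], 0, 0.05], [[-0.018, 0.003, 0.12], 0, 0.045], [[-0.018, 0.003, 0.12], 0, 0.03], [[-0.018, 0.003, 0.12], 0, 0.0], [[-0.018, 0.003, 0.12], 0, 0.0], [[-0.018, 0.003, 0.12], 0, 0.0], [[-0.018, 0.003, 0.12], 0, 0.0], [[-0.018, 0.003, 0.12], 0, 0.0], [[-0.018, 0.003, 0.12], 0, 0.0]], "newtons": 30}}

```text
time_s: 7.5
position: [0.4672, -0.1208, 0.183]
tool_rot: [[0.483, 0.874, 0.048], [0.856, -0.483, 0.184], [0.184, -0.048, -0.982]]
ft_force: [1.0, 0.1, 7.9]
grip_width: 0.0047
gripper_force: 29.8
```

>>> {"fn": "drive_tool", "kwargs": {"series": [[[0.0, 0, -0.004], 0, 0], [[0.001, 0, -0.008], 0, 0], [[0.002, 0, -0.012], 0, 0], [[0.003, 0, -0.016], -4, 0], [[0.003, 0, -0.016], -8, 0], [[0.003, 0, -0.016], -13, 0], [[0.003, 0, -0.016], -18, 0], [[0.003, 0, -0.016], -23, 0], [[0.003, 0, -0.016], -28, 0], [[0.003, 0, -0.016], -33, 0], [[0.003, 0, -0.016], -37, 0], [[0.003, 0, -0.016], -37, 0], [[0.003, 0, -0.016], -37, 0]]}}

```text
time_s: 8.8
position: [0.4665, -0.1204, 0.1969]
tool_rot: [[-0.137, 0.99, 0.042], [0.974, 0.127, 0.187], [0.18, 0.067, -0.981]]
ft_force: [-0.3, 0.4, -3.2]
grip_width: 0.0045
gripper_force: 29.1
```

```bash
python3 - <<'E'
from h import *
d=grab('scene'); s=d['img'][200:330,200:360];cv2.imwrite('pics/c2.png',cv2.cvtColor(cv2.resize(s,None,fx=4,fy=4,interpolation=2),4))
E
```

```text
(no output)
```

View pics/c2.png

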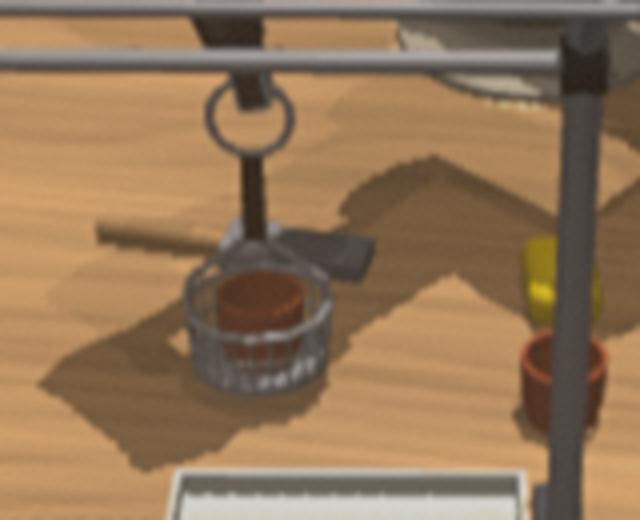

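>>> {"fn": "drive_tool", "kwargs": {"series": [[[0.0, 0.006, 0], 0, 0], [[0.0, 0.012, 0], 0, 0], [[0.0, 0.018, 0], 0, 0], [[0.0, 0.025, 0], 0, 0], [[0.0, 0.025, 0.0], 0, 0], [[-0.001, 0.025, 0.005], 0, 0], [[-0.002, 0.025, 0.009], 0, 0], [[-0.003, 0.025, 0.012], 0, 0], [[-0.003, 0.025, 0.0145], 0, 0], [[-0.003, 0.025, 0.0145], 0, 0], [[-0.003, 0.025, 0.0145], 0, 0.008], [[-0.003, 0.025, 0.0145], 0, 0.012], [[-0.003, 0.025, 0.0145], 0, 0.025], [[-0.003, 0.025, 0.0145], 0, 0.05], [[-0.003, 0.025, 0.0145], 0, 0.07], [[0.003, 0.025, -0.02], 0, 0.08], [[0.01, 0.025, -0.06], 0, 0.08], [[0.018, 0.025, -0.1], 0, 0.08], [[0.026, 0.025, -0.15], 0, 0.08]]}}

```text
time_s: 10.75
position: [0.4806, -0.1195, 0.3506]
tool_rot: [[-0.139, 0.989, 0.04], [0.974, 0.129, 0.188], [0.181, 0.065, -0.981]]
ft_force: [0.7, -1.5, -0.3]
grip_width: 0.0803
gripper_force: 0.0
```

```bash
python3 - <<'E'
from h import *
np.set_printoptions(precision=4,suppress=True)
d=grab('wrist'); C=cloud(d); c=np.array([.492,-.123])
q=C[(np.hypot(C[...,0]-c[0],C[...,1]-c[1])<.05)&(C[...,2]>.16)&(C[...,2]<.215)]
a=cv2.fitLine(q[:,:2].astype(np.float32),cv2.DIST_HUBER,0,.01,.01).ravel()
print(len(q),q.mean(0),q.min(0),q.max(0),a,np.degrees(np.arctan2(a[1],a[0])))
g=C[(np.hypot(C[...,0]-c[0],C[...,1]-c[1])<.06)&(C[...,2]>.03)&(C[...,2]<.05)]; print('rim',len(g),(g.min(0)+g.max(0))/2, g.max(0)-g.min(0))
go([.5,.33,.42],131)
E
```

```text
407 [ 0.5094 -0.1181  0.1915] [ 0.504  -0.1452  0.16  ] [ 0.5157 -0.0928  0.2026] [ 0.1269 -0.9919  0.5094 -0.1181] -82.70877
rim 747 [ 0.5071 -0.1195  0.0401] [0.0887 0.0952 0.0198]
pos [ 0.4818 -0.1205  0.3592] tilt 10.8 az 73.9 q [-33.3  12.9  67.3  10.6 102.9 -39.1] shift [0.447  0.0811 0.0225] turn -122.75
```

```bash
python3 - <<'E'
from h import *
go([.62,.32,.42],-49)
E
```

```text
pos [ 0.4818 -0.1205  0.3592] tilt 10.8 az 73.9 q [-33.3  12.9  67.3  10.6 102.9 -39.1] shift [0.4203 0.1985 0.0269] turn 57.25
```

>>> {"fn": "drive_tool", "kwargs": {"series": [[[0.327, 0.016, 0.0], 57.25, 0.085], [[0.327, 0.016, 0.0], 57.25, 0.085], [[0.327, 0.016, 0.0], 57.25, 0.085], [[0.327, 0.016, 0.0], 57.25, 0.085], [[0.327, 0.016, 0.0], 57.25, 0.085], [[0.327, 0.016, 0.0], 57.25, 0.085], [[0.327, 0.016, 0.0], 57.25, 0.085], [[0.42, 0.1985, 0.027], 57.25, 0.085], [[0.42, 0.1985, 0.027], 57.25, 0.085], [[0.42, 0.1985, 0.027], 57.25, 0.085], [[0.42, 0.1985, 0.027], 57.25, 0.085], [[0.42, 0.1985, 0.027], 57.25, 0.085], [[0.42, 0.1985, 0.027], 57.25, 0.085]]}}

```text
time_s: 12.1
position: [0.6221, 0.3214, 0.4085]
tool_rot: [[0.756, 0.653, 0.038], [0.637, -0.748, 0.186], [0.15, -0.116, -0.982]]
ft_force: [-0.3, 0.2, 0.3]
grip_width: 0.085
gripper_force: 0.0
```

>>> {"fn": "drive_tool", "kwargs": {"series": [[[1.0, 0.26, -0.8], 0, 0.085]]}}

```text
time_s: 12.2
position: [0.6383, 0.3248, 0.4272]
tool_rot: [[0.759, 0.651, 0.033], [0.635, -0.75, 0.187], [0.146, -0.121, -0.982]]
ft_force: [1.9, 0.6, 0.8]
grip_width: 0.0848
gripper_force: 0.0
```

>>> {"fn": "drive_tool", "kwargs": {"series": [[[1.0, 0.26, -0.8], 0, 0.085]]}}

```text
time_s: 12.3
position: [0.6445, 0.3223, 0.4361]
tool_rot: [[0.757, 0.651, 0.065], [0.629, -0.751, 0.202], [0.18, -0.112, -0.977]]
ft_force: [1.2, -0.4, -0.5]
grip_width: 0.0851
gripper_force: 0.0
```

>>> {"fn": "drive_tool", "kwargs": {"series": [[[1.0, 0.26, -0.8], 0, 0.085]]}}

```text
time_s: 12.4
position: [0.6463, 0.3193, 0.4502]
tool_rot: [[0.752, 0.652, 0.101], [0.622, -0.752, 0.218], [0.218, -0.101, -0.971]]
ft_force: [-1.8, 0.2, 0.7]
grip_width: 0.085
gripper_force: 0.0
```

>>> {"fn": "drive_tool", "kwargs": {"series": [[[1.0, 0.26, -0.8], 0, 0.085]]}}

```text
time_s: 12.5
position: [0.6473, 0.3162, 0.4608]
tool_rot: [[0.748, 0.651, 0.127], [0.617, -0.753, 0.231], [0.246, -0.094, -0.965]]
ft_force: [0.1, 0.2, 1.2]
grip_width: 0.0853
gripper_force: 0.0
```

>>> {"fn": "drive_tool", "kwargs": {"series": [[[1.0, 0.26, -0.8], 0, 0.085]]}}

```text
time_s: 12.6
position: [0.6485, 0.313, 0.4694]
tool_rot: [[0.745, 0.651, 0.148], [0.611, -0.754, 0.242], [0.269, -0.09, -0.959]]
ft_force: [0.2, -1.1, 0.9]
grip_width: 0.0848
gripper_force: 0.0
```

>>> {"fn": "drive_tool", "kwargs": {"series": [[[1.0, 0.26, -0.8], 0, 0.085]]}}

```text
time_s: 12.7
position: [0.6496, 0.3097, 0.4776]
tool_rot: [[0.741, 0.65, 0.168], [0.605, -0.755, 0.253], [0.291, -0.086, -0.953]]
ft_force: [0.4, -0.6, 0.7]
grip_width: 0.0853
gripper_force: 0.0
```

```bash
python3 - <<'E'
from h import *
go([.62,.32,.42],-49)
E
```

```text
pos [0.6496 0.3097 0.4776] tilt 17.7 az 56.5 q [ 11.6  35.6  12.7  14.1 118.2  69.8] shift [-0.0325 -0.0221  0.0526] turn -0.25
```

>>> {"fn": "drive_tool", "kwargs": {"series": [[[1.0, 0.2, -0.3], 0, 0.085]]}}

```text
time_s: 12.8
position: [0.6583, 0.315, 0.4764]
tool_rot: [[0.737, 0.648, 0.192], [0.597, -0.757, 0.265], [0.317, -0.08, -0.945]]
ft_force: [0.4, 0.4, 0.5]
grip_width: 0.0853
gripper_force: 0.0
```

>>> {"fn": "drive_tool", "kwargs": {"series": [[[1.0, 0.2, -0.3], 0, 0.085]]}}

```text
time_s: 12.9
position: [0.6674, 0.3208, 0.4727]
tool_rot: [[0.732, 0.647, 0.212], [0.591, -0.758, 0.276], [0.339, -0.077, -0.938]]
ft_force: [-0.5, -0.2, 1.1]
grip_width: 0.0851
gripper_force: 0.0
```

>>> {"fn": "drive_tool", "kwargs": {"series": [[[1.0, 0.2, -0.3], 0, 0.085]]}}

```text
time_s: 13.0
position: [0.6751, 0.3256, 0.4717]
tool_rot: [[0.726, 0.646, 0.233], [0.584, -0.76, 0.287], [0.363, -0.072, -0.929]]
ft_force: [0.6, 0.0, -0.2]
grip_width: 0.085
gripper_force: 0.0
```

>>> {"fn": "drive_tool", "kwargs": {"series": [[[1.0, 0.2, -0.3], 0, 0.085]]}}

```text
time_s: 13.1
position: [0.6821, 0.3297, 0.4725]
tool_rot: [[0.72, 0.645, 0.256], [0.576, -0.761, 0.298], [0.387, -0.067, -0.92]]
ft_force: [-0.7, 0.2, 0.2]
grip_width: 0.0849
gripper_force: 0.0
```

>>> {"fn": "drive_tool", "kwargs": {"series": [[[1.0, 0.2, -0.3], 0, 0.085]]}}

```text
time_s: 13.2
position: [0.6885, 0.3332, 0.4743]
tool_rot: [[0.713, 0.644, 0.279], [0.568, -0.763, 0.309], [0.412, -0.062, -0.909]]
ft_force: [-0.8, -0.4, -0.1]
grip_width: 0.0852
gripper_force: 0.0
```

>>> {"fn": "drive_tool", "kwargs": {"series": [[[1.0, 0.2, -0.3], 0, 0.085]]}}

```text
time_s: 13.3
position: [0.6942, 0.3362, 0.4772]
tool_rot: [[0.705, 0.642, 0.301], [0.559, -0.764, 0.32], [0.436, -0.058, -0.898]]
ft_force: [0.1, -1.0, -0.2]
grip_width: 0.0849
gripper_force: 0.0
```

>>> {"fn": "drive_tool", "kwargs": {"series": [[[1.0, 0.2, -0.3], 0, 0.085]]}}

```text
time_s: 13.4
position: [0.6993, 0.3386, 0.4812]
tool_rot: [[0.697, 0.64, 0.324], [0.55, -0.766, 0.331], [0.46, -0.053, -0.886]]
ft_force: [-0.0, -0.4, -0.6]
grip_width: 0.0849
gripper_force: 0.0
```

>>> {"fn": "drive_tool", "kwargs": {"series": [[[1.0, 0.2, -0.3], 0, 0.085]]}}

```text
time_s: 13.5
position: [0.7037, 0.3404, 0.4864]
tool_rot: [[0.687, 0.638, 0.346], [0.541, -0.768, 0.342], [0.484, -0.048, -0.874]]
ft_force: [-0.5, -0.3, 1.3]
grip_width: 0.0851
gripper_force: 0.0
```

```bash
python3 - <<'E'
from h import *
go([.62,.32,.42],-49)
E
```

```text
pos [0.7037 0.3404 0.4864] tilt 29.1 az 44.7 q [ 12.1  36.6  12.7  15.7 104.9  70.7] shift [-0.1007 -0.0346  0.0221] turn -1.5
```

>>> {"fn": "drive_tool", "kwargs": {"series": [[[1.0, 0.2, -0.2], 0, 0.085]]}}

```text
time_s: 13.6
position: [0.7096, 0.3434, 0.49]
tool_rot: [[0.677, 0.636, 0.37], [0.531, -0.77, 0.353], [0.509, -0.042, -0.86]]
ft_force: [-0.4, 0.4, 0.0]
grip_width: 0.0852
gripper_force: 0.0
```

>>> {"fn": "drive_tool", "kwargs": {"series": [[[1.0, 0.2, -0.2], 0, 0.085]]}}

```text
time_s: 13.7
position: [0.7153, 0.3462, 0.493]
tool_rot: [[0.667, 0.634, 0.391], [0.522, -0.772, 0.363], [0.532, -0.038, -0.846]]
ft_force: [0.2, 0.4, -0.2]
grip_width: 0.0848
gripper_force: 0.0
```

>>> {"fn": "drive_tool", "kwargs": {"series": [[[1.0, 0.2, -0.2], 0, 0.085]]}}

```text
time_s: 13.8
position: [0.7202, 0.3483, 0.4977]
tool_rot: [[0.656, 0.632, 0.412], [0.512, -0.774, 0.373], [0.555, -0.034, -0.831]]
ft_force: [0.5, -0.2, 0.0]
grip_width: 0.0848
gripper_force: 0.0
```

>>> {"fn": "drive_tool", "kwargs": {"series": [[[1.0, 0.2, -0.2], 0, 0.085]]}}

```text
time_s: 13.9
position: [0.7243, 0.3497, 0.5038]
tool_rot: [[0.644, 0.63, 0.434], [0.501, -0.776, 0.382], [0.578, -0.029, -0.816]]
ft_force: [-0.1, 1.0, 0.5]
grip_width: 0.085
gripper_force: 0.0
```

>>> {"fn": "drive_tool", "kwargs": {"series": [[[1.0, 0.2, -0.2], 0, 0.085]]}}

```text
time_s: 14.0
position: [0.7277, 0.3506, 0.5109]
tool_rot: [[0.632, 0.627, 0.455], [0.49, -0.779, 0.392], [0.6, -0.024, -0.799]]
ft_force: [0.0, 0.4, -0.9]
grip_width: 0.085
gripper_force: 0.0
```

>>> {"fn": "drive_tool", "kwargs": {"series": [[[1.0, 0.2, -0.2], 0, 0.085]]}}

```text
time_s: 14.1
position: [0.7304, 0.351, 0.5189]
tool_rot: [[0.619, 0.625, 0.477], [0.479, -0.781, 0.401], [0.623, -0.02, -0.782]]
ft_force: [0.2, 0.2, 0.1]
grip_width: 0.0849
gripper_force: 0.0
```

>>> {"fn": "drive_tool", "kwargs": {"series": [[[1.0, 0.2, -0.2], 0, 0.085]]}}

```text
time_s: 14.2
position: [0.7326, 0.3509, 0.5278]
tool_rot: [[0.605, 0.622, 0.497], [0.468, -0.783, 0.41], [0.644, -0.015, -0.765]]
ft_force: [-0.0, 0.8, -1.2]
grip_width: 0.0852
gripper_force: 0.0
```

>>> {"fn": "drive_tool", "kwargs": {"series": [[[1.0, 0.2, -0.2], 0, 0.085]]}}

```text
time_s: 14.3
position: [0.7341, 0.3503, 0.5372]
tool_rot: [[0.591, 0.619, 0.517], [0.456, -0.785, 0.418], [0.665, -0.011, -0.747]]
ft_force: [0.2, 0.5, 0.5]
grip_width: 0.0848
gripper_force: 0.0
```

>>> {"fn": "drive_tool", "kwargs": {"series": [[[1.0, 0.2, -0.2], 0, 0.085]]}}

```text
time_s: 14.4
position: [0.735, 0.3492, 0.5474]
tool_rot: [[0.576, 0.616, 0.537], [0.445, -0.788, 0.426], [0.686, -0.007, -0.728]]
ft_force: [-0.6, 0.1, 0.1]
grip_width: 0.0852
gripper_force: 0.0
```

>>> {"fn": "drive_tool", "kwargs": {"series": [[[1.0, 0.2, -0.2], 0, 0.085]]}}

```text
time_s: 14.5
position: [0.7353, 0.3477, 0.5583]
tool_rot: [[0.561, 0.613, 0.556], [0.433, -0.79, 0.434], [0.706, -0.003, -0.709]]
ft_force: [0.5, 0.2, -0.1]
grip_width: 0.0851
gripper_force: 0.0
```

```bash
python3 - <<'E'
from h import *
go([.62,.32,.42],-49)
E
```

```text
pos [0.7353 0.3477 0.5583] tilt 44.9 az 38.0 q [11.1 34.  12.7 18.6 91.6 71. ] shift [-0.1743 -0.0484  0.0218] turn -4.5
```

```bash
python3 - <<'E'
from h import *
go([.36,.292,.24],-49)
E
```

```text
pos [0.7353 0.3477 0.5583] tilt 44.9 az 38.0 q [11.1 34.  12.7 18.6 91.6 71. ] shift [-0.4593 -0.185  -0.0074] turn -4.5
```

>>> {"fn": "drive_tool", "kwargs": {"series": [[[-0.46, -0.185, -0.007], -1, 0.06], [[-0.46, -0.185, -0.007], -1, 0.06], [[-0.46, -0.185, -0.007], -1, 0.06], [[-0.46, -0.185, -0.007], -1, 0.06], [[-0.46, -0.185, -0.007], -1, 0.06], [[-0.46, -0.185, -0.007], -1, 0.06], [[-0.46, -0.185, -0.007], -1, 0.06], [[-0.46, -0.185, -0.007], -1, 0.06], [[-0.46, -0.185, -0.007], -1, 0.06], [[-0.46, -0.185, -0.007], -1, 0.06], [[-0.46, -0.185, -0.007], -1, 0.06], [[-0.46, -0.185, -0.007], -1, 0.06], [[-0.46, -0.185, -0.007], -1, 0.06]]}}

```text
time_s: 15.8
position: [0.3598, 0.2916, 0.2402]
tool_rot: [[0.55, 0.622, 0.556], [0.447, -0.783, 0.434], [0.705, 0.01, -0.709]]
ft_force: [1.2, -0.0, -0.3]
grip_width: 0.0604
gripper_force: 0.0
```

```bash
python3 - <<'E'
from h import *
np.set_printoptions(precision=4,suppress=True)
d=grab('wrist'); save(d,'w2.png'); C=cloud(d)
y=np.array([-.66,.752]);x=np.array([.752,.66]);hs=cv2.cvtColor(d['img'],cv2.COLOR_RGB2HSV)
r=C[...,:2]-np.array([.464,.315]);sx=r@x;sy=r@y
k=(abs(sx)<.045)&(abs(sy)<.12)&(C[...,2]>.08)&(C[...,2]<.225)&(hs[...,1]<70)
for s in (1,-1):
    kk=k&(s*sy>0); print(s,kk.sum(),'sy',np.percentile(sy[kk],[2,50,98]),'sx',np.percentile(sx[kk],[2,50,98]),'z',np.percentile(C[kk][:,2],[2,98]))
    for z in (.12,.14,.15,.16,.18,.2):
        j=kk&(abs(C[...,2]-z)<.005)
        if j.any(): print(z,j.sum(),np.median(sx[j]),np.median(sy[j]))
kk=(abs(sx)<.03)&(abs(sy)<.11)&(C[...,2]>.19)&(C[...,2]<.212)&(hs[...,1]>110);print('dowel',kk.sum(),np.median(sx[kk]),np.median(C[kk][:,2]))
go([.4442,.3575,.1377],-49)
E
```

```text
1 1947 sy [0.0406 0.0483 0.0559] sx [-0.0196 -0.0066  0.0128] z [0.0953 0.2081]
0.12 112 -0.01847816141366581 0.048880682087991956
0.14 28 0.0007612673704514535 0.04696347793882184
0.15 25 -0.0035249762118352407 0.050846444965887076
0.16 34 -0.007103055086513484 0.047106126149947344
0.18 44 -0.015463127102640382 0.04833180247361682
0.2 470 -0.014331274824513948 0.04787910025943462
-1 1655 sy [-0.0492 -0.0396 -0.0333] sx [-0.0161 -0.0048  0.0102] z [0.153  0.2081]
0.15 213 0.0003630235642264729 -0.04021981935352298
0.16 192 0.006145077789673365 -0.0378834855173572
0.18 55 -0.0012197173819968859 -0.033788588143312405
0.2 462 -0.011622978088928065 -0.04049969229190481
dowel 4487 -0.004196577525206305 0.20229853116219607
pos [0.3605 0.2916 0.2406] tilt 44.9 az 37.9 q [ 15.   -1.7 117.2  37.4  26.9  38.3] shift [ 0.0028 -0.0005  0.1481] turn -3.5
```

View pics/w2.png

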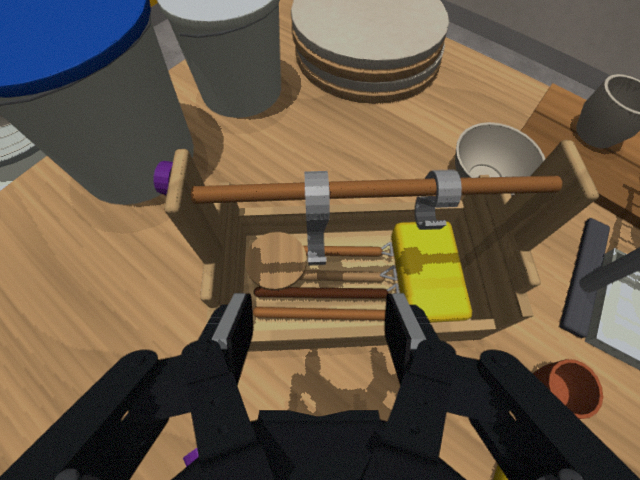

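>>> {"fn": "drive_tool", "kwargs": {"series": [[[0.002, -0.003, 0.045], -1, 0.05], [[0.002, -0.003, 0.09], -1, 0.045], [[0.002, -0.003, 0.125], -1, 0.045], [[0.002, -0.003, 0.147], -1, 0.045], [[0.002, -0.003, 0.147], -1, 0.045], [[0.002, -0.003, 0.147], -1, 0.03], [[0.002, -0.003, 0.147], -1, 0.02], [[0.002, -0.003, 0.147], -1, 0.0], [[0.002, -0.003, 0.147], -1, 0.0], [[0.002, -0.003, 0.147], -1, 0.0], [[0.002, -0.003, 0.147], -1, 0.0], [[0.002, -0.003, 0.147], -1, 0.0]], "newtons": 60}}

```text
time_s: 17.05
position: [0.4402, 0.3586, 0.1374]
tool_rot: [[0.539, 0.632, 0.556], [0.46, -0.774, 0.434], [0.705, 0.022, -0.709]]
ft_force: [-2.4, -0.3, 7.0]
grip_width: 0.0145
gripper_force: 58.9
```

```bash
python3 - <<'E'
from h import *
go([.4420,.3586,.1377],-49)
o=env.observe(); print(o['ft_force'],o['wrist_torque'])
# lift vector: up 45 mm, -0.4*45 along tote -x
p=o['position']; x=np.array([.752,.66,0]); u=np.array([0,0,.045])-x*.018
for f in (.2,.5,1): go(p+u*f)
go(p+np.array([0,0,.16])-x*.05)
E
```

```text
pos [0.4402 0.3586 0.1374] tilt 44.9 az 38.0 q [ 22.   19.9 113.3  75.1  11.6   2. ] shift [0.0012 0.0011 0.0008] turn -2.5
[-2.40912508 -0.26969092  6.97850475] [ 0.23526613 -0.23611542  0.08659811]
pos [0.4402 0.3586 0.1374] tilt 44.9 az 38.0 q [ 22.   19.9 113.3  75.1  11.6   2. ] shift [ 0.0038  0.0003 -0.0089] turn None
pos [0.4402 0.3586 0.1374] tilt 44.9 az 38.0 q [ 22.   19.9 113.3  75.1  11.6   2. ] shift [ 0.0095  0.0008 -0.0223] turn None
pos [0.4402 0.3586 0.1374] tilt 44.9 az 38.0 q [ 22.   19.9 113.3  75.1  11.6   2. ] shift [ 0.019   0.0016 -0.0446] turn None
pos [0.4402 0.3586 0.1374] tilt 44.9 az 38.0 q [ 22.   19.9 113.3  75.1  11.6   2. ] shift [ 0.0774  0.0053 -0.1486] turn None
```

>>> {"fn": "drive_tool", "kwargs": {"series": [[[0.004, 0, -0.009], 0, 0], [[0.008, 0.001, -0.018], 0, 0], [[0.012, 0.001, -0.027], 0, 0], [[0.016, 0.001, -0.036], 0, 0], [[0.019, 0.0016, -0.0446], 0, 0], [[0.019, 0.0016, -0.0446], 0, 0], [[0.038, 0.003, -0.078], 0, 0], [[0.058, 0.004, -0.112], 0, 0], [[0.0774, 0.0053, -0.1486], 0, 0], [[0.0774, 0.0053, -0.1486], 0, 0]]}}

```text
time_s: 18.05
position: [0.4033, 0.3258, 0.3018]
tool_rot: [[0.534, 0.632, 0.561], [0.458, -0.774, 0.436], [0.71, 0.024, -0.703]]
ft_force: [-0.0, -0.1, -1.1]
grip_width: 0.0147
gripper_force: 63.5
```

```bash
python3 - <<'E'
from h import *
np.set_printoptions(precision=4,suppress=True)
o=env.observe(); print(o['grip_width'],o['gripper_force'],o['ft_force'])
# hook pose from scene cam
d=grab('scene'); C=cloud(d); R=o['tool_rot']; p=o['position']-R[:,2]*.0187
hs=cv2.cvtColor(d['img'],cv2.COLOR_RGB2HSV)
k=(np.linalg.norm(C-p,axis=-1)<.075)&(hs[...,1]<80)&(hs[...,2]>70)
q=(C[k]-p)@np.c_[R[:,1],np.cross(R[:,1],[0,0,1]),[0,0,1]]
q=q[abs(q[:,0])<.011]
print(len(q))
for z in np.arange(-.06,.07,.01):
    j=abs(q[:,2]-z)<.005
    if j.any(): print(round(z,3),j.sum(),np.percentile(q[j,1],[5,50,95]),np.median(q[j,0]))
go([.4,-.5,.45])
v,u=np.where(k); print(u.min(),u.max(),v.min(),v.max())
s=d['img'][v.mean().astype(int)-60:v.mean().astype(int)+60,u.mean().astype(int)-80:u.mean().astype(int)+80];cv2.imwrite('pics/c3.png',cv2.cvtColor(cv2.resize(s,None,fx=4,fy=4,interpolation=2),4))
E
```

```text
0.01470848607037207 63.54838243270706 [-0.0098 -0.1122 -1.1233]
316
-0.05 36 [-0.0092  0.0045  0.011 ] 0.0005837608042337433
-0.04 29 [-0.0209  0.0098  0.0143] 0.001178986522737556
-0.03 36 [-0.0203 -0.0154  0.0146] 0.001945065650403368
-0.02 23 [-0.0154 -0.013  -0.0096] 0.002129658335221299
-0.01 5 [-0.0185 -0.0126 -0.0101] -0.002213211249847434
0.0 21 [-0.0182 -0.0108 -0.0032] -0.0022621344753795433
0.01 24 [-0.0093 -0.0019  0.0038] -0.0025761496378603286
0.02 27 [-0.0015  0.0034  0.008 ] -0.002693311182875079
0.03 22 [-0.0205  0.007   0.0107] -0.00035422415111867236
0.04 35 [-0.0216 -0.0181  0.0117] 0.0034745971334352054
0.05 25 [-0.0203 -0.0166 -0.0139] 0.0030525109730176565
0.06 33 [-0.0132 -0.0069  0.0041] 0.002361703255688797
pos [0.4029 0.3257 0.2986] tilt 45.0 az 38.0 q [ 19.    0.  104.3  23.9  34.6  54.5] shift [-0.274   0.6408 -0.468 ] turn None
444 463 157 204
```

View pics/c3.png

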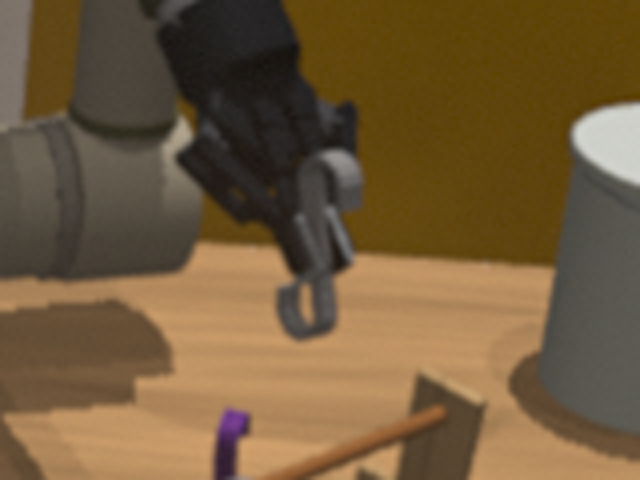

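```bash
python3 - <<'E'
from h import *
go([.42,.2,.45]);go([.42,-.52,.47])
R=env.observe()['tool_rot']
for e in (0,.3,.6): print(e,np.round(R.T@np.array([np.cos(np.radians(-67)),np.sin(np.radians(-67)),e]),2))
E
```

```text
pos [0.4029 0.3257 0.2986] tilt 45.0 az 38.0 q [ 19.    0.  104.3  23.9  34.6  54.5] shift [ 0.0584  0.1115 -0.1522] turn None
pos [0.4029 0.3257 0.2986] tilt 45.0 az 38.0 q [ 19.    0.  104.3  23.9  34.6  54.5] shift [-0.2583  0.6694 -0.4796] turn None
0 [-0.21  0.96 -0.18]
0.3 [-0.    0.97 -0.39]
0.6 [ 0.21  0.97 -0.61]
```

>>> {"fn": "drive_tool", "kwargs": {"series": [[[0.058, 0.11, -0.152], 0, 0], [[0.058, 0.11, -0.152], 0, 0], [[0.058, 0.11, -0.152], 0, 0], [[0.058, 0.11, -0.152], 0, 0], [[-0.258, 0.67, -0.48], 0, 0], [[-0.258, 0.67, -0.48], 0, 0], [[-0.258, 0.67, -0.48], 0, 0], [[-0.258, 0.67, -0.48], 0, 0], [[-0.258, 0.67, -0.48], 0, 0], [[-0.258, 0.67, -0.48], 0, 0], [[-0.258, 0.67, -0.48], 0, 0], [[-0.258, 0.67, -0.48], 0, 0], [[-0.258, 0.67, -0.48], 0, 0], [[-0.258, 0.67, -0.48], 0, 0], [[-0.258, 0.67, -0.48], 0, 0], [[-0.258, 0.67, -0.48], 0, 0], [[-0.258, 0.67, -0.48], 0, 0], [[-0.258, 0.67, -0.48], 0, 0], [[-0.258, 0.67, -0.48], 0, 0], [[-0.258, 0.67, -0.48], 0, 0]]}}

```text
time_s: 20.1
position: [0.4208, -0.5259, 0.4633]
tool_rot: [[0.542, 0.631, 0.556], [0.454, -0.776, 0.439], [0.708, 0.015, -0.706]]
ft_force: [0.2, -0.1, -2.4]
grip_width: 0.0145
gripper_force: 63.6
```

>>> {"fn": "drive_tool", "kwargs": {"series": [[[0, 0.97, -0.4], 0, 0]]}}

```text
time_s: 20.2
position: [0.4313, -0.5444, 0.4666]
tool_rot: [[0.537, 0.626, 0.566], [0.456, -0.78, 0.429], [0.71, 0.028, -0.704]]
ft_force: [0.1, 0.6, 1.1]
grip_width: 0.0147
gripper_force: 63.5
```

>>> {"fn": "drive_tool", "kwargs": {"series": [[[0, 0.97, -0.4], 0, 0]]}}

```text
time_s: 20.3
position: [0.4367, -0.5579, 0.4544]
tool_rot: [[0.533, 0.612, 0.584], [0.45, -0.79, 0.416], [0.716, 0.041, -0.697]]
ft_force: [0.2, -0.2, -1.7]
grip_width: 0.014
gripper_force: 63.6
```

>>> {"fn": "drive_tool", "kwargs": {"series": [[[0, 0.97, -0.4], 0, 0]]}}

```text
time_s: 20.4
position: [0.4401, -0.5698, 0.4478]
tool_rot: [[0.529, 0.597, 0.603], [0.452, -0.799, 0.396], [0.719, 0.063, -0.693]]
ft_force: [-0.6, 0.1, -1.1]
grip_width: 0.0146
gripper_force: 63.6
```

>>> {"fn": "drive_tool", "kwargs": {"series": [[[0, 0.97, -0.4], 0, 0]]}}

```text
time_s: 20.5
position: [0.4426, -0.5812, 0.4418]
tool_rot: [[0.525, 0.582, 0.621], [0.451, -0.809, 0.377], [0.722, 0.082, -0.687]]
ft_force: [-0.2, 0.1, -1.4]
grip_width: 0.0148
gripper_force: 63.5
```

>>> {"fn": "drive_tool", "kwargs": {"series": [[[0, 0.97, -0.4], 0, 0]]}}

```text
time_s: 20.6
position: [0.444, -0.5927, 0.436]
tool_rot: [[0.522, 0.566, 0.638], [0.449, -0.818, 0.358], [0.725, 0.1, -0.681]]
ft_force: [0.1, 0.7, -0.6]
grip_width: 0.0145
gripper_force: 63.5
```

```bash
python3 - <<'E'
from h import *
go([.42,-.52,.47])
E
```

```text
pos [ 0.444  -0.5927  0.436 ] tilt 47.1 az 29.3 q [-76.9  44.9  12.8  56.4 122.5   8. ] shift [ 0.0448 -0.0697 -0.0125] turn None
```

>>> {"fn": "drive_tool", "kwargs": {"series": [[[-0.03, 0.92, -0.63], 0, 0]]}}

```text
time_s: 20.7
position: [0.4363, -0.6038, 0.4347]
tool_rot: [[0.518, 0.55, 0.655], [0.447, -0.827, 0.342], [0.729, 0.116, -0.674]]
ft_force: [0.6, -0.4, -1.5]
grip_width: 0.0146
gripper_force: 63.5
```

>>> {"fn": "drive_tool", "kwargs": {"series": [[[-0.03, 0.92, -0.63], 0, 0]]}}

```text
time_s: 20.8
position: [0.4265, -0.615, 0.4355]
tool_rot: [[0.515, 0.533, 0.672], [0.445, -0.836, 0.321], [0.732, 0.134, -0.668]]
ft_force: [0.0, -0.8, -0.9]
grip_width: 0.0148
gripper_force: 63.5
```

>>> {"fn": "drive_tool", "kwargs": {"series": [[[-0.03, 0.92, -0.63], 0, 0]]}}

```text
time_s: 20.9
position: [0.417, -0.6257, 0.4363]
tool_rot: [[0.512, 0.515, 0.688], [0.444, -0.844, 0.302], [0.736, 0.151, -0.66]]
ft_force: [0.3, -0.6, -1.0]
grip_width: 0.0143
gripper_force: 63.5
```

>>> {"fn": "drive_tool", "kwargs": {"series": [[[-0.03, 0.92, -0.63], 0, 0]]}}

```text
time_s: 21.0
position: [0.4074, -0.6359, 0.4373]
tool_rot: [[0.508, 0.497, 0.703], [0.442, -0.851, 0.282], [0.739, 0.167, -0.653]]
ft_force: [0.5, -0.9, -1.1]
grip_width: 0.0148
gripper_force: 63.5
```

>>> {"fn": "drive_tool", "kwargs": {"series": [[[-0.03, 0.92, -0.63], 0, 0]]}}

```text
time_s: 21.1
position: [0.3975, -0.6456, 0.4387]
tool_rot: [[0.505, 0.479, 0.718], [0.441, -0.858, 0.263], [0.742, 0.184, -0.645]]
ft_force: [0.0, 0.3, -0.7]
grip_width: 0.0146
gripper_force: 63.5
```

>>> {"fn": "drive_tool", "kwargs": {"series": [[[-0.03, 0.92, -0.63], 0, 0]]}}

```text
time_s: 21.2
position: [0.3872, -0.6549, 0.4407]
tool_rot: [[0.502, 0.46, 0.732], [0.439, -0.865, 0.243], [0.745, 0.2, -0.636]]
ft_force: [0.3, 0.5, -1.0]
grip_width: 0.0146
gripper_force: 63.5
```

>>> {"fn": "drive_tool", "kwargs": {"series": [[[-0.03, 0.92, -0.63], 0, 0]]}}

```text
time_s: 21.3
position: [0.3764, -0.6637, 0.4432]
tool_rot: [[0.499, 0.441, 0.746], [0.439, -0.871, 0.222], [0.748, 0.216, -0.628]]
ft_force: [0.8, -0.0, -0.9]
grip_width: 0.0146
gripper_force: 63.5
```

```bash
python3 - <<'E'
from h import *
go([.42,-.52,.47])
print(np.round(env.observe()['tool_rot'].T@[0.1,-1,.5],2))
E
```

```text
pos [ 0.3764 -0.6637  0.4432] tilt 51.1 az 16.6 q [-84.7  45.4  12.7  59.3 117.5   4. ] shift [ 0.1048 -0.1001  0.0476] turn None
[-0.01  1.02 -0.46]
```

>>> {"fn": "drive_tool", "kwargs": {"series": [[[-0.1, 1.0, -0.4], 0, 0]]}}

```text
time_s: 21.4
position: [0.3721, -0.6754, 0.4398]
tool_rot: [[0.496, 0.421, 0.759], [0.439, -0.876, 0.199], [0.749, 0.235, -0.619]]
ft_force: [1.1, -0.2, -0.2]
grip_width: 0.0148
gripper_force: 63.5
```

>>> {"fn": "drive_tool", "kwargs": {"series": [[[-0.1, 1.0, -0.4], 0, 0]]}}

```text
time_s: 21.5
position: [0.3683, -0.6868, 0.4346]
tool_rot: [[0.493, 0.401, 0.772], [0.437, -0.882, 0.179], [0.752, 0.249, -0.61]]
ft_force: [-0.3, -0.1, 0.1]
grip_width: 0.0147
gripper_force: 63.5
```

>>> {"fn": "drive_tool", "kwargs": {"series": [[[-0.1, 1.0, -0.4], 0, 0]]}}

```text
time_s: 21.6
position: [0.3631, -0.6977, 0.4314]
tool_rot: [[0.491, 0.381, 0.784], [0.436, -0.886, 0.158], [0.755, 0.264, -0.601]]
ft_force: [0.5, 0.4, -2.3]
grip_width: 0.0144
gripper_force: 63.5
```

>>> {"fn": "drive_tool", "kwargs": {"series": [[[-0.1, 1.0, -0.4], 0, 0]]}}

```text
time_s: 21.7
position: [0.3569, -0.7081, 0.4296]
tool_rot: [[0.488, 0.36, 0.795], [0.435, -0.89, 0.135], [0.756, 0.28, -0.591]]
ft_force: [-0.9, 0.9, -0.6]
grip_width: 0.0146
gripper_force: 63.5
```

>>> {"fn": "drive_tool", "kwargs": {"series": [[[-0.1, 1.0, -0.4], 0, 0]]}}

```text
time_s: 21.8
position: [0.3497, -0.7181, 0.4288]
tool_rot: [[0.486, 0.338, 0.806], [0.435, -0.893, 0.112], [0.758, 0.297, -0.581]]
ft_force: [-0.2, -0.3, -0.2]
grip_width: 0.0144
gripper_force: 63.5
```

```bash
python3 - <<'E'
from h import *
go([.42,-.3,.47],-82)
go([.45,-.05,.42],-82)
# turn making tool y horizontal
R=env.observe()['tool_rot']; print('level turn',np.degrees(np.arctan2(R[2,1],R[2,0])), R.round(3).tolist())
# stand: re-fit bar from saved first views
for n in('scene','top'):
    d=load(n) if n=='top' else grab('scene'); C=cloud(d)
    q=C[(C[...,2]>.332)&(C[...,2]<.352)&(C[...,0]>.6)&(C[...,0]<.74)&(abs(C[...,1]+.1)<.16)]
    a=cv2.fitLine(q[:,:2].astype(np.float32),cv2.DIST_HUBER,0,.01,.01).ravel()
    for y in(-.2,-.039,.05): print(n,len(q),y,a[2]+(y-a[3])*a[0]/a[1],np.degrees(np.arctan2(a[1],a[0])),q[:,2].max())
E
```

```text
pos [ 0.3497 -0.7181  0.4288] tilt 54.5 az 7.9 q [-88.1  47.4  12.7  60.3 111.3   0.8] shift [ 0.2474 -0.3375  0.0795] turn 21.25
pos [ 0.3497 -0.7181  0.4288] tilt 54.5 az 7.9 q [-88.1  47.4  12.7  60.3 111.3   0.8] shift [ 0.3329 -0.5655  0.1607] turn 21.25
level turn 21.371288851979468 [[0.486, 0.338, 0.806], [0.435, -0.893, 0.112], [0.758, 0.297, -0.581]]
scene 1041 -0.2 0.6773644 -82.21148 0.3471080769366071
scene 1041 -0.039 0.65534306 -82.21148 0.3471080769366071
scene 1041 0.05 0.64316976 -82.21148 0.3471080769366071
top 533 -0.2 0.67319155 -81.92705 0.3519948376917841
top 533 -0.039 0.6503554 -81.92705 0.3519948376917841
top 533 0.05 0.6377317 -81.92705 0.3519948376917841
```

```bash
python3 - <<'E'
from h import *
go([.52,-.32,.42]); go([.58,-.047,.33])
E
```

```text
pos [ 0.3482 -0.7194  0.4281] tilt 54.5 az 7.7 q [-88.2  47.5  12.8  60.3 111.2   0.8] shift [ 0.2507 -0.302   0.1871] turn None
pos [ 0.3482 -0.7194  0.4281] tilt 54.5 az 7.7 q [-88.2  47.5  12.8  60.3 111.2   0.8] shift [ 0.3301 -0.5527  0.3178] turn None
```

>>> {"fn": "drive_tool", "kwargs": {"series": [[[0.25, -0.302, 0.187], 21.3, 0], [[0.25, -0.302, 0.187], 21.3, 0], [[0.25, -0.302, 0.187], 21.3, 0], [[0.25, -0.302, 0.187], 21.3, 0], [[0.25, -0.302, 0.187], 21.3, 0], [[0.25, -0.302, 0.187], 21.3, 0], [[0.25, -0.302, 0.187], 21.3, 0], [[0.25, -0.302, 0.187], 21.3, 0], [[0.25, -0.302, 0.187], 21.3, 0], [[0.33, -0.553, 0.318], 21.3, 0], [[0.33, -0.553, 0.318], 21.3, 0], [[0.33, -0.553, 0.318], 21.3, 0], [[0.33, -0.553, 0.318], 21.3, 0], [[0.33, -0.553, 0.318], 21.3, 0], [[0.33, -0.553, 0.318], 21.3, 0], [[0.33, -0.553, 0.318], 21.3, 0], [[0.33, -0.553, 0.318], 21.3, 0], [[0.33, -0.553, 0.318], 21.3, 0], [[0.33, -0.553, 0.318], 21.3, 0]]}}

```text
time_s: 23.75
position: [0.5791, -0.0452, 0.3312]
tool_rot: [[0.576, 0.137, 0.806], [0.081, -0.991, 0.111], [0.814, 0.001, -0.581]]
ft_force: [-0.3, -0.0, -1.6]
grip_width: 0.0143
gripper_force: 63.6
```

```bash
python3 - <<'E'
from h import *
np.set_printoptions(precision=4,suppress=True)
go([.58,-.047,.33],-82)
o=env.observe(); R=o['tool_rot']; p=o['position']-R[:,2]*.0187
d=grab('scene'); C=cloud(d); hs=cv2.cvtColor(d['img'],cv2.COLOR_RGB2HSV)
X=np.array([.990,.139,0]);Y=np.array([-.139,.99,0])
q=C-p; qx=q@X;qy=q@Y;qz=q[...,2]
k=(abs(qx)<.045)&(abs(qy)<.012)&(abs(qz)<.075)
print(k.sum())
for z in np.arange(-.07,.08,.01):
    j=k&(abs(qz-z)<.005)
    if j.any(): print(round(z,3),j.sum(),'x',np.percentile(qx[j],[3,50,97]),'y',np.percentile(qy[j],[3,50,97]),'val',np.median(hs[...,2][j]))
uv,_=cv2.projectPoints(p.reshape(1,3),d['rvec'],d['tvec'],d['camera_matrix'],d['distortion']); u,v=uv.ravel().astype(int); print(u,v)
s=d['img'][v-60:v+60,u-80:u+80];cv2.imwrite('pics/c4.png',cv2.cvtColor(cv2.resize(s,None,fx=4,fy=4,interpolation=2),4))
E
```

```text
pos [ 0.5791 -0.0452  0.3312] tilt 54.5 az 7.8 q [-29.3   4.7  99.2  50.3  39.7  23.3] shift [-0.0006  0.0019  0.0012] turn -0.25
336
-0.06 1 x [0.0101 0.0101 0.0101] y [0.0087 0.0087 0.0087] val 138.0
-0.05 16 x [0.0195 0.0233 0.0264] y [-0.0074 -0.      0.0074] val 134.0
-0.04 6 x [-0.0068 -0.0031 -0.0009] y [0.0083 0.0084 0.0085] val 111.5
-0.03 32 x [0.0172 0.0214 0.0255] y [-0.0069  0.0005  0.0078] val 107.0
-0.02 33 x [0.0146 0.0173 0.0214] y [-0.0068  0.0014  0.0077] val 100.0
-0.01 16 x [0.0057 0.0082 0.0117] y [-0.007  -0.0006  0.0055] val 101.0
0.0 30 x [-0.0004  0.0077  0.0206] y [-0.0103 -0.0007  0.0103] val 107.0
0.01 51 x [-0.006   0.0014  0.0113] y [-0.0107 -0.0008  0.0118] val 105.0
0.02 42 x [-0.01   -0.0057 -0.003 ] y [-0.0112  0.0013  0.0116] val 105.5
0.03 18 x [-0.0281 -0.0158 -0.0125] y [0.0053 0.0092 0.0114] val 106.0
0.04 36 x [-0.0438  0.0128  0.017 ] y [-0.0093 -0.0005  0.0091] val 97.0
0.05 45 x [-0.044   0.0076  0.0121] y [-0.0102 -0.0021  0.0081] val 119.0
0.06 10 x [-0.013  -0.0108  0.0101] y [-0.0079 -0.0029  0.0056] val 134.0
284 193
```

View pics/c4.png

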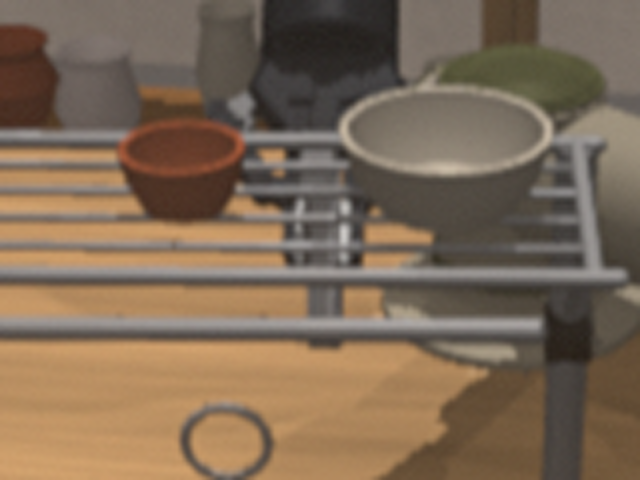

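>>> {"fn": "drive_tool", "kwargs": {"series": [[[0.01, 0, 0.023], 0, 0], [[0.021, 0, 0.046], 0, 0], [[0.0315, 0, 0.0685], 0, 0], [[0.0315, 0, 0.0685], 0, 0], [[0.028, 0, 0.076], 0, 0], [[0.0248, 0, 0.083], 0, 0], [[0.022, 0, 0.0895], 0, 0], [[0.019, 0, 0.096], 0, 0], [[0.019, 0, 0.096], 0, 0]]}}

```text
time_s: 24.7
position: [0.6672, -0.0312, 0.2891]
tool_rot: [[0.577, 0.139, 0.804], [0.081, -0.99, 0.113], [0.812, -0.0, -0.583]]
ft_force: [-0.8, 0.0, -0.8]
grip_width: 0.0144
gripper_force: 63.6
```

```bash
python3 - <<'E'
from h import *
np.set_printoptions(precision=4,suppress=True)
o=env.observe(); p=o['position']; r=p-np.array([.651,-.037,0]); print('stand',r@[.99,.139,0],r@[-.139,.99,0],p[2],o['ft_force'])
d=grab('scene'); C=cloud(d)
s=d['img'][140:260,210:370];cv2.imwrite('pics/c5.png',cv2.cvtColor(cv2.resize(s,None,fx=4,fy=4,interpolation=2),4))
E
```

```text
stand 0.01679861293576049 0.003476307092099318 0.28909950603759477 [-0.782   0.0489 -0.8219]
```

View pics/c5.png

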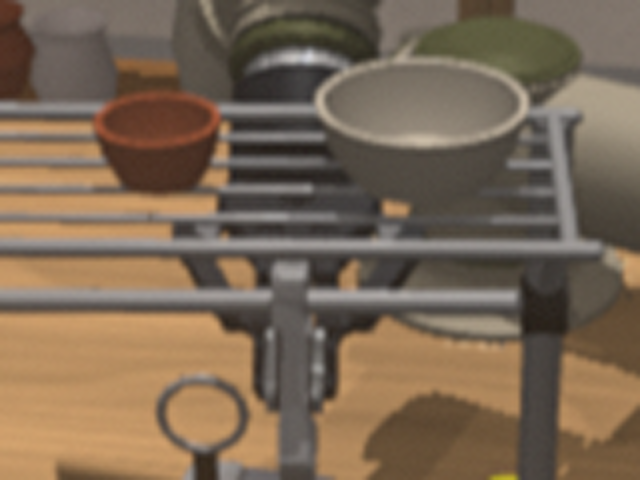

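>>> {"fn": "drive_tool", "kwargs": {"series": [[[-0.003, 0, 0.004], 0, 0], [[-0.0056, 0, 0.0077], 0, 0], [[-0.0056, 0, 0.0077], 0, 0]]}}

```text
time_s: 25.05
position: [0.6702, -0.0308, 0.2806]
tool_rot: [[0.577, 0.139, 0.805], [0.081, -0.99, 0.113], [0.813, 0.0, -0.582]]
ft_force: [1.3, 0.5, -1.6]
grip_width: 0.0144
gripper_force: 63.7
```

>>> {"fn": "drive_tool", "kwargs": {"series": [[[-0.0016, 0, 0.0012], 0, 0], [[-0.0016, 0, 0.0012], 0, 0]]}}

```text
time_s: 25.25
position: [0.6706, -0.0309, 0.2803]
tool_rot: [[0.574, 0.139, 0.807], [0.082, -0.99, 0.113], [0.814, 0.001, -0.58]]
ft_force: [-1.3, 0.3, 3.5]
grip_width: 0.0145
gripper_force: 64.0
```

>>> {"fn": "drive_tool", "kwargs": {"series": [[[0, 0, 0], 0, 0.018], [[0, 0, 0], 0, 0.022], [[0, 0, 0], 0, 0.03], [[0, 0, 0], 0, 0.04], [[0, 0, 0], 0, 0.05], [[0, 0, 0], 0, 0.05], [[0, 0, -0.03], 0, 0.05], [[0, 0, -0.07], 0, 0.05], [[0, 0, -0.11], 0, 0.05], [[0, 0, -0.15], 0, 0.05], [[0, 0, -0.15], 0, 0.05], [[0, 0, -0.15], 0, 0.05]]}}

```text
time_s: 26.45
position: [0.5493, -0.0481, 0.367]
tool_rot: [[0.575, 0.139, 0.806], [0.082, -0.99, 0.112], [0.814, 0.001, -0.581]]
ft_force: [-0.2, -0.1, 0.3]
grip_width: 0.0502
gripper_force: 0.0
```

```bash
cat > meas.py <<'E'
from h import *
np.set_printoptions(precision=4,suppress=True)
def run():
    X=np.array([.990,.139,0]);Y=np.array([-.139,.99,0]);B=np.array([.651,-.037,0])
    o=env.observe();p=o['position'];print('tcp stand',(p-B)@X,(p-B)@Y,p[2],o['ft_force'])
    for n in('scene','wrist'):
        d=grab(n);C=cloud(d);q=C-B;qx=q@X;qy=q@Y;qz=C[...,2]
        k=(abs(qx)<.05)&(abs(qy)<.03)&(qz>.2)&(qz<.36)
        for z in (.235,.245,.255,.265,.275,.285,.295,.305,.315,.325,.335,.345,.352):
            j=k&(abs(qz-z)<.005)
            if j.sum()>2: print(n,z,j.sum(),'x',np.percentile(qx[j],[3,50,97]),'y',np.percentile(qy[j],[3,50,97]))
        if k.any(): print(n,'zmin',qz[k].min())
        q=C[(np.hypot(C[...,0]-.509,C[...,1]+.119)<.05)&(qz>.16)&(qz<.215)]
        if len(q)>20:
            a=cv2.fitLine(q[:,:2].astype(np.float32),cv2.DIST_HUBER,0,.01,.01).ravel()
            print(n,'ring',len(q),(q.min(0)+q.max(0))/2,np.median(q,0),np.degrees(np.arctan2(a[1],a[0])))
        q=C[(np.hypot(C[...,0]-.509,C[...,1]+.119)<.03)&(qz>.095)&(qz<.145)]
        if len(q)>5: print(n,'grip',len(q),np.median(q,0),q.max(0)-q.min(0))
run()
E
python3 meas.py
```

```text
tcp stand -0.1022287064087192 0.0031768410591246736 0.36699796973785964 [-0.2217 -0.0623  0.2619]
scene 0.235 10 x [-0.0037  0.0152  0.0178] y [-0.004   0.0072  0.0095]
scene 0.245 31 x [-0.0099  0.0196  0.0221] y [-0.0058  0.0039  0.0089]
scene 0.255 43 x [-0.0147  0.0197  0.0239] y [-0.0057  0.0023  0.0088]
scene 0.265 45 x [0.0116 0.0165 0.0203] y [-0.0057  0.0023  0.0083]
scene 0.275 43 x [0.007  0.0115 0.0148] y [-0.0056  0.0004  0.0084]
scene 0.285 51 x [0.0015 0.0062 0.0103] y [-0.0056  0.0024  0.0101]
scene 0.295 46 x [-0.0012  0.002   0.0064] y [-0.0055  0.0025  0.0102]
scene 0.305 49 x [-0.0065 -0.0032  0.0008] y [-0.0055  0.0024  0.0104]
scene 0.315 7 x [-0.0124 -0.0072 -0.0057] y [0.0102 0.0104 0.0105]
scene 0.325 31 x [-0.0106  0.0175  0.02  ] y [-0.0054  0.0023  0.0103]
scene 0.335 89 x [0.0025 0.0136 0.0185] y [-0.0269  0.0024  0.0257]
scene 0.345 172 x [-0.0051  0.0048  0.0144] y [-0.0267  0.0022  0.027 ]
scene 0.352 39 x [-0.0056  0.0033  0.011 ] y [-0.0041  0.0035  0.0164]
scene zmin 0.2357241828723301
scene ring 117 [ 0.5129 -0.1207  0.1821] [ 0.5119 -0.1199  0.188
[... 329 characters left out ...]
 y [-0.0053  0.0027  0.0098]
wrist 0.275 44 x [0.0029 0.005  0.0069] y [-0.0047  0.0032  0.0102]
wrist 0.285 54 x [-0.0014  0.0006  0.0027] y [-0.0046  0.0024  0.0103]
wrist 0.295 59 x [-0.0063 -0.0041 -0.002 ] y [-0.0043  0.0028  0.0107]
wrist 0.305 70 x [-0.011  -0.0085 -0.0068] y [-0.004   0.004   0.0106]
wrist 0.315 80 x [-0.0157 -0.0134 -0.0112] y [-0.0041  0.0029  0.0106]
wrist 0.325 114 x [-0.02   -0.0188 -0.0159] y [-0.0038  0.0036  0.0112]
wrist 0.335 626 x [-0.0197 -0.0069 -0.0049] y [-0.027   0.0023  0.0272]
wrist 0.345 1495 x [-0.0154 -0.0038  0.0059] y [-0.0273  0.0023  0.0276]
wrist 0.352 212 x [-0.0071 -0.0023  0.0032] y [-0.0044  0.0033  0.011 ]
wrist zmin 0.23431102732091746
```

```bash
python3 - <<'E'
from h import *
go([.44,-.128,.30],-82.4);go([.4637,-.1258,.1547],-82.4);go([.5241,-.1174,.1111],-82.4)
E
```

```text
pos [ 0.5498 -0.0478  0.3656] tilt 54.3 az 8.0 q [-32.2  -0.2  98.3  47.   45.9  27. ] shift [-0.1232  0.0642 -0.0593] turn 0.75
pos [ 0.5498 -0.0478  0.3656] tilt 54.3 az 8.0 q [-32.2  -0.2  98.3  47.   45.9  27. ] shift [-0.2274  0.0654  0.0447] turn 0.75
pos [ 0.5498 -0.0478  0.3656] tilt 54.3 az 8.0 q [-32.2  -0.2  98.3  47.   45.9  27. ] shift [-0.2272  0.0655  0.1197] turn 0.75
```

>>> {"fn": "drive_tool", "kwargs": {"series": [[[-0.123, 0.064, -0.059], 0, 0.07], [[-0.123, 0.064, -0.059], 0, 0.07], [[-0.123, 0.064, -0.059], 0, 0.07], [[-0.123, 0.064, -0.059], 0, 0.07], [[-0.227, 0.065, 0.045], 0, 0.07], [[-0.227, 0.065, 0.045], 0, 0.07], [[-0.227, 0.065, 0.045], 0, 0.07], [[-0.227, 0.065, 0.045], 0, 0.07], [[-0.227, 0.065, 0.045], 0, 0.07], [[-0.227, 0.065, 0.045], 0, 0.07], [[-0.227, 0.065, 0.045], 0, 0.07]]}}

```text
time_s: 27.65
position: [0.4643, -0.1256, 0.1565]
tool_rot: [[0.575, 0.14, 0.806], [0.083, -0.99, 0.113], [0.814, 0.002, -0.581]]
ft_force: [-0.5, 0.3, -0.1]
grip_width: 0.0702
gripper_force: 0.0
```

```bash
python3 - <<'E'
from h import *
np.set_printoptions(precision=4,suppress=True)
go([.5241,-.1174,.1111],-82.4)
d=grab('wrist');C=cloud(d);save(d,'w6.png')
q=C[(np.hypot(C[...,0]-.509,C[...,1]+.119)<.03)&(C[...,2]>.1)&(C[...,2]<.14)]
if len(q)>5: print('grip',len(q),np.median(q,0),q.min(0),q.max(0))
E
```

```text
pos [ 0.4643 -0.1256  0.1565] tilt 54.5 az 8.0 q [-54.1  15.6 127.   86.   46.1 -42. ] shift [-0.0019  0.0002  0.0755] turn 0.75
grip 748 [ 0.5033 -0.1211  0.1222] [ 0.5017 -0.1277  0.1001] [ 0.5079 -0.1138  0.1399]
```

>>> {"fn": "drive_tool", "kwargs": {"series": [[[-0.001, 0.0005, 0.03], 0, 0.06], [[-0.002, 0.0005, 0.06], 0, 0.05], [[-0.002, 0.0005, 0.0755], 0, 0.04], [[-0.002, 0.0005, 0.0755], 0, 0.03], [[-0.002, 0.0005, 0.0755], 0, 0.02], [[-0.002, 0.0005, 0.0755], 0, 0.0], [[-0.002, 0.0005, 0.0755], 0, 0.0], [[-0.002, 0.0005, 0.0755], 0, 0.0], [[-0.002, 0.0005, 0.0755], 0, 0.0]], "newtons": 60}}

```text
time_s: 28.6
position: [0.5236, -0.1181, 0.1109]
tool_rot: [[0.575, 0.139, 0.806], [0.081, -0.99, 0.112], [0.814, 0.001, -0.581]]
ft_force: [-5.3, -2.0, 7.6]
grip_width: 0.0126
gripper_force: 62.6
```

>>> {"fn": "drive_tool", "kwargs": {"series": [[[0.004, 0, -0.003], 0, 0], [[0.008, 0, -0.006], 0, 0], [[0.016, 0, -0.012], 0, 0], [[0.03, 0, -0.022], 0, 0], [[0.045, 0, -0.032], 0, 0], [[0.065, 0, -0.047], 0, 0], [[0.065, 0, -0.047], 0, 0], [[0.065, 0, -0.047], 0, 0]]}}

```text
time_s: 29.4
position: [0.523, -0.1174, 0.1903]
tool_rot: [[0.576, 0.14, 0.805], [0.082, -0.99, 0.113], [0.813, 0.001, -0.582]]
ft_force: [-0.1, -0.1, -3.6]
grip_width: 0.0133
gripper_force: 61.5
```

```bash
python3 - <<'E'
from h import *
np.set_printoptions(precision=4,suppress=True)
o=env.observe(); R=o['tool_rot']; pin=o['position']-R[:,2]*.0187; print('pinch',pin,o['grip_width'],o['ft_force'])
X=np.array([.990,.139,0]);Y=np.array([-.139,.99,0])
for n in('scene','wrist'):
    d=grab(n);C=cloud(d);q=C-pin;k=(np.hypot(q[...,0],q[...,1])<.04)&(q[...,2]>.035)&(q[...,2]<.1)
    if n=='scene': k&=(q@X>-.02)
    e=q[k]; ex=e@X;ey=e@Y
    for z in (.045,.06,.075,.083):
        j=abs(e[:,2]-z)<.006
        if j.sum()>2: print(n,z,j.sum(),'x',np.percentile(ex[j],[5,50,95]),'y',np.percentile(ey[j],[5,50,95]))
    print(n,'zmax',np.percentile(e[:,2],[90,99,100]))
B=np.array([.651,-.037,0]); print('pinch stand',(pin-B)@X,(pin-B)@Y)
d=load('scene');uv,_=cv2.projectPoints(pin.reshape(1,3),d['rvec'],d['tvec'],d['camera_matrix'],d['distortion']); u,v=uv.ravel().astype(int)
s=d['img'][v-70:v+70,u-80:u+80];cv2.imwrite('pics/c6.png',cv2.cvtColor(cv2.resize(s,None,fx=4,fy=4,interpolation=2),4))
E
```

```text
pinch [ 0.5079 -0.1196  0.2012] 0.013347503943815446 [-0.0501 -0.141  -3.6443]
scene 0.045 14 x [0.0015 0.0042 0.007 ] y [-0.0218  0.0168  0.0235]
scene 0.06 14 x [0.0018 0.004  0.0059] y [-0.0242  0.0211  0.0257]
scene 0.075 49 x [0.0009 0.0041 0.0068] y [-0.0188 -0.0003  0.0205]
scene 0.083 19 x [0.0019 0.0045 0.0067] y [-0.0123  0.0018  0.0133]
scene zmax [0.0787 0.08   0.0805]
wrist 0.045 4098 x [-0.0377 -0.0317  0.0015] y [-0.0217 -0.007   0.0232]
wrist 0.06 1202 x [-0.0013 -0.0005  0.0013] y [-0.0245  0.0189  0.0262]
wrist 0.075 4143 x [-0.0013  0.      0.003 ] y [-0.0166  0.0007  0.0181]
wrist 0.083 1320 x [-0.0009  0.001   0.0033] y [-0.0082  0.0007  0.0097]
wrist zmax [0.0773 0.0791 0.0801]
pinch stand -0.15314044675411936 -0.06184251655937788
```

View pics/c6.png

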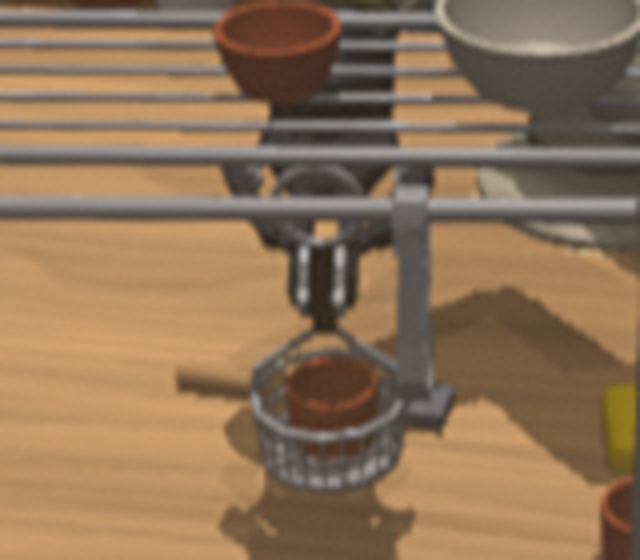

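>>> {"fn": "drive_tool", "kwargs": {"series": [[[0, -0.008, 0], 0, 0], [[0, -0.02, 0], 0, 0], [[0.0, -0.035, 0.0], 0, 0], [[0.0, -0.05, 0.0], 0, 0], [[0.0, -0.06, 0.0], 0, 0], [[0.003, -0.0635, 0.005], 0, 0], [[0.009, -0.0635, 0.015], 0, 0], [[0.018, -0.0635, 0.03], 0, 0], [[0.027, -0.0635, 0.047], 0, 0], [[0.037, -0.0635, 0.063], 0, 0], [[0.044, -0.0635, 0.075], 0, 0], [[0.047, -0.0635, 0.0807], 0, 0], [[0.047, -0.0635, 0.0807], 0, 0], [[0.047, -0.0635, 0.0807], 0, 0]]}}

```text
time_s: 30.9
position: [0.6063, -0.0419, 0.1813]
tool_rot: [[0.577, 0.139, 0.805], [0.081, -0.99, 0.113], [0.813, 0.0, -0.582]]
ft_force: [-0.2, -0.6, -2.2]
grip_width: 0.0128
gripper_force: 61.5
```

```bash
cat > m2.py <<'E'
from h import *
np.set_printoptions(precision=4,suppress=True)
X=np.array([.990,.139,0]);Y=np.array([-.139,.99,0]);B=np.array([.651,-.037,0])
o=env.observe(); R=o['tool_rot']; pin=o['position']-R[:,2]*.0187; px=(pin-B)@X;py=(pin-B)@Y
print('pinch stand',px,py,pin[2],o['ft_force'],o['grip_width'])
for n in('scene','wrist'):
    d=grab(n);C=cloud(d)-B;x=C@X;y=C@Y;z=C[...,2]
    k=(abs(x-px-.002)<.012)&(abs(y-py)<.035)&(z>pin[2]+.05)&(z<pin[2]+.09)&(x<-.025)
    if k.sum()>3: print(n,'ring',k.sum(),'x',np.percentile(x[k],[5,50,95]),'y',np.percentile(y[k],[1,99]),'z',z[k].max())
    k=(abs(y)<.03)&(x>-.024)&(x<.03)&(z>.225)&(z<.33)
    for h in(.235,.245,.255,.262,.275,.295,.315):
        j=k&(abs(z-h)<.004)
        if j.sum()>2: print(n,'hook',h,j.sum(),'x',np.percentile(x[j],[3,50,97]),'y',np.percentile(y[j],[3,97]))
E
python3 m2.py
```

```text
pinch stand -0.06015564287360797 0.001376642410703872 0.1921886174191293 [-0.1863 -0.5641 -2.1924] 0.012839407940973028
scene ring 83 x [-0.0588 -0.0559 -0.0532] y [-0.0256  0.0278] z 0.27332773788155573
scene hook 0.235 11 x [-0.0028  0.016   0.0168] y [-0.004   0.0095]
scene hook 0.245 24 x [-0.011   0.0195  0.0228] y [-0.0061  0.0086]
scene hook 0.255 38 x [-0.0154  0.0202  0.0232] y [-0.0056  0.0087]
scene hook 0.262 38 x [0.0126 0.017  0.0216] y [-0.0057  0.0085]
scene hook 0.275 37 x [0.0066 0.0109 0.0153] y [-0.0056  0.0083]
scene hook 0.295 41 x [-0.0033  0.0011  0.0056] y [-0.0056  0.0102]
scene hook 0.315 5 x [-0.0113 -0.0081 -0.0045] y [0.0103 0.0105]
wrist ring 6165 x [-0.0615 -0.0604 -0.0576] y [-0.0238  0.028 ] z 0.2732987787298137
wrist hook 0.235 85 x [-0.0109 -0.0099 -0.0087] y [-0.0041  0.0104]
wrist hook 0.245 1352 x [-0.0146  0.0155  0.0184] y [-0.005   0.0102]
wrist hook 0.255 1484 x [-0.0166 -0.0142  0.0173] y [-0.0047  0.0103]
wrist hook 0.262 655 x [0.0101 0.0124 0.0144] y [-0.0052  0.01  ]
wrist hook 0.275 904 x [0.004  0.0059 0.0083] y [-0.0046  0.0103]
```

>>> {"fn": "drive_tool", "kwargs": {"series": [[[0.006, -0.001, 0.008], 0, 0], [[0.012, -0.001, 0.017], 0, 0], [[0.018, -0.001, 0.025], 0, 0], [[0.023, -0.001, 0.032], 0, 0], [[0.027, -0.001, 0.038], 0, 0], [[0.03, -0.001, 0.042], 0, 0], [[0.032, -0.001, 0.0447], 0, 0], [[0.032, -0.001, 0.0447], 0, 0], [[0.032, -0.001, 0.0447], 0, 0]]}}

```text
time_s: 31.9
position: [0.6606, -0.0332, 0.1815]
tool_rot: [[0.577, 0.139, 0.805], [0.081, -0.99, 0.113], [0.813, 0.0, -0.582]]
ft_force: [0.7, -0.5, -2.3]
grip_width: 0.013
gripper_force: 61.6
```

```bash
sed -i 's/&(x<-.025)//' m2.py; python3 m2.py; python3 - <<'E'
from h import *
d=load('wrist'); s=d['img'][60:360,140:500]; cv2.imwrite('pics/c7.png',cv2.cvtColor(cv2.resize(s,None,fx=1.6,fy=1.6),4))
E
```

```text
pinch stand -0.005184672441463277 0.0024627460730115335 0.19239983472844618 [ 0.6648 -0.5437 -2.2809] 0.013002434706131867
scene ring 123 x [-0.0085 -0.0008  0.0079] y [-0.0235  0.0295] z 0.2821582738053451
scene hook 0.235 35 x [-0.0063 -0.0003  0.0157] y [-0.0217  0.0252]
scene hook 0.245 39 x [-0.0094  0.0007  0.0219] y [-0.0234  0.0291]
scene hook 0.255 53 x [-0.0112  0.0171  0.0241] y [-0.0232  0.0275]
scene hook 0.262 64 x [-0.0038  0.0133  0.02  ] y [-0.0192  0.0238]
scene hook 0.275 38 x [-0.0005  0.0103  0.0142] y [-0.0057  0.0097]
scene hook 0.295 38 x [-0.0018  0.0013  0.0043] y [-0.0056  0.0103]
scene hook 0.315 4 x [-0.0087 -0.007  -0.0063] y [0.0104 0.0104]
wrist ring 9219 x [-0.0143 -0.0052  0.0069] y [-0.0223  0.0287] z 0.2823996433784029
wrist hook 0.235 2417 x [-0.0063  0.0049  0.0128] y [-0.0194  0.0257]
wrist hook 0.245 1293 x [-0.0145 -0.0059  0.0157] y [-0.0228  0.0289]
wrist hook 0.255 2694 x [-0.0165 -0.013   0.0157] y [-0.0211  0.0276]
wrist hook 0.262 2279 x [-0.0069 -0.0049  0.0139] y [-0.0184  0.0248]
wrist hook 0.275 1779 x [-0.0056  0.005   0.008 ] y [-0.0048  0.0102]
wrist hook 0.295 2731 x [-0.0055 -0.0036 -0.0014] y [-0.0045  0.0106]
```

View pics/c7.png

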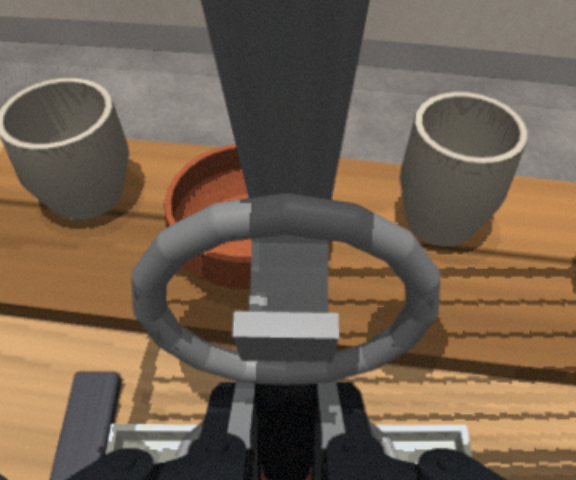

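>>> {"fn": "drive_tool", "kwargs": {"series": [[[-0.003, 0, 0.0025], 0, 0], [[-0.007, 0, 0.006], 0, 0], [[-0.011, 0, 0.0095], 0, 0], [[-0.015, 0, 0.0125], 0, 0], [[-0.018, 0, 0.015], 0, 0], [[-0.02, 0, 0.0165], 0, 0], [[-0.022, 0, 0.0182], 0, 0], [[-0.022, 0, 0.0182], 0, 0], [[-0.022, 0, 0.0182], 0, 0]]}}

```text
time_s: 32.9
position: [0.6628, -0.0329, 0.1533]
tool_rot: [[0.576, 0.139, 0.805], [0.082, -0.99, 0.113], [0.813, 0.001, -0.582]]
ft_force: [0.1, -0.2, -2.6]
grip_width: 0.013
gripper_force: 61.8
```

>>> {"fn": "drive_tool", "kwargs": {"series": [[[-0.0016, 0, 0.0012], 0, 0], [[-0.0016, 0, 0.0012], 0, 0], [[-0.0016, 0, 0.0012], 0, 0]]}}

```text
time_s: 33.2
position: [0.6637, -0.0331, 0.1529]
tool_rot: [[0.573, 0.14, 0.807], [0.082, -0.99, 0.113], [0.815, 0.001, -0.579]]
ft_force: [-0.1, 0.5, 4.2]
grip_width: 0.0131
gripper_force: 62.3
```

```bash
python3 m2.py
```

```text
pinch stand -0.0021397903403935934 0.0021309499453771737 0.1637127563972612 [-0.1017  0.4587  4.2054] 0.013096110826975269
scene ring 94 x [-0.0052  0.0015  0.004 ] y [-0.0245  0.0291] z 0.24972301719338286
scene hook 0.235 35 x [-0.001   0.0024  0.007 ] y [-0.0176  0.0251]
scene hook 0.245 31 x [-0.0086  0.0201  0.0233] y [-0.0095  0.0113]
scene hook 0.255 38 x [-0.0105  0.0205  0.024 ] y [-0.0059  0.0089]
scene hook 0.262 39 x [0.0125 0.018  0.0213] y [-0.0058  0.0084]
scene hook 0.275 35 x [0.0076 0.0114 0.0146] y [-0.0056  0.0083]
scene hook 0.295 40 x [-0.0019  0.0012  0.0049] y [-0.0054  0.0102]
scene hook 0.315 4 x [-0.0088 -0.0076 -0.0056] y [0.0104 0.0104]
wrist ring 4462 x [-0.0039 -0.0026  0.0108] y [-0.0231  0.0292] z 0.24442548792574872
wrist hook 0.235 2804 x [-0.0039 -0.0015  0.0138] y [-0.0174  0.0234]
wrist hook 0.245 3311 x [-0.0139  0.0165  0.019 ] y [-0.0054  0.01  ]
wrist hook 0.255 4692 x [-0.016  -0.0138  0.0179] y [-0.0048  0.0103]
wrist hook 0.262 2048 x [0.0108 0.0128 0.0149] y [-0.0051  0.01  ]
wrist hook 0.275 3831 x [0.0043 0.0064 0.0087] y [-0.0049  0.0101]
```

>>> {"fn": "drive_tool", "kwargs": {"series": [[[0, 0, 0], 0, 0.014], [[0, 0, 0], 0, 0.016], [[0, 0, 0], 0, 0.019], [[0, 0, 0], 0, 0.025], [[0, 0, 0], 0, 0.032], [[0, 0, 0], 0, 0.04], [[0, 0, 0], 0, 0.04], [[0, 0, -0.01], 0, 0.04], [[0, 0, -0.025], 0, 0.04], [[0, 0, -0.045], 0, 0.04], [[0, 0, -0.07], 0, 0.04], [[0, 0, -0.1], 0, 0.04], [[0, 0, -0.14], 0, 0.04], [[0, 0, -0.16], 0, 0.04], [[0, 0, -0.16], 0, 0.04], [[0, 0, -0.16], 0, 0.04], [[0, 0, -0.16], 0, 0.04], [[0, 0, -0.16], 0, 0.04], [[0, 0, -0.16], 0, 0.04], [[0, 0, -0.16], 0, 0.04]]}}

```text
time_s: 35.3
position: [0.5341, -0.0509, 0.2438]
tool_rot: [[0.577, 0.14, 0.805], [0.081, -0.99, 0.114], [0.813, -0.0, -0.583]]
ft_force: [-0.2, -0.4, 0.0]
grip_width: 0.04
gripper_force: 0.0
```

```bash
cat > m3.py <<'E'
from h import *
np.set_printoptions(precision=4,suppress=True)
X=np.array([.990,.139,0]);Y=np.array([-.139,.99,0]);B=np.array([.651,-.037,0])
d=grab('scene');C=cloud(d)-B;x=C@X;y=C@Y;z=C[...,2]
def s(n,k): print(n,k.sum(),np.median(x[k]),np.median(y[k]),z[k].min(),z[k].max())
s('ring',(abs(y)<.035)&(abs(x)<.03)&(z>.19)&(z<.229)); s('grip',(abs(y)<.02)&(abs(x)<.03)&(z>.14)&(z<.18)); s('rim',(abs(y)<.06)&(abs(x)<.07)&(z>.045)&(z<.095))
s('shank',(abs(y)<.02)&(abs(x)<.03)&(z>.285)&(z<.295))
cv2.imwrite('pics/c8.png',cv2.cvtColor(cv2.resize(d['img'][170:370,180:400],None,fx=2.7,fy=2.7),4))
E
python3 m3.py
```

```text
ring 135 0.0037168127550774492 0.0018811646398648105 0.1900076141752155 0.22880146051879868
grip 101 0.007293370415741777 0.0031976232521719865 0.14133539492496616 0.1795595041637249
rim 1215 0.01682647604358094 0.0019358103550567024 0.04503697387737027 0.09499825152915164
shank 48 0.004945289634165311 0.002415740498739191 0.2851506732825806 0.2949488464367397
```

>>> {"fn": "drive_tool", "kwargs": {"series": [[[0, 0, 0], 0, 0.04], [[0, 0, 0], 0, 0.04], [[0, 0, 0], 0, 0.04], [[0, 0, 0], 0, 0.04], [[0, 0, 0], 0, 0.04], [[0, 0, 0], 0, 0.04], [[0, 0, 0], 0, 0.04], [[0, 0, 0], 0, 0.04], [[0, 0, 0], 0, 0.04], [[0, 0, 0], 0, 0.04], [[0, 0, 0], 0, 0.04], [[0, 0, 0], 0, 0.04], [[0, 0, 0], 0, 0.04], [[0, 0, 0], 0, 0.04], [[0, 0, 0], 0, 0.04], [[0, 0, 0], 0, 0.04], [[0, 0, 0], 0, 0.04], [[0, 0, 0], 0, 0.04], [[0, 0, 0], 0, 0.04], [[0, 0, 0], 0, 0.04]]}}

```text
time_s: 37.35
position: [0.5339, -0.051, 0.2442]
tool_rot: [[0.576, 0.14, 0.805], [0.082, -0.99, 0.113], [0.813, 0.0, -0.582]]
ft_force: [-0.7, -0.3, -0.4]
grip_width: 0.0401
gripper_force: 0.0
```

```bash
python3 m3.py;python3 m3.py;python3 m3.py; python3 -c "
from h import *
o=env.observe();print(o['time_s'],o['ft_force'])"
```

```text
ring 131 0.003716780124699975 0.001899536436532965 0.19054143779575416 0.22891894663953116
grip 103 0.007111107640629315 0.0031830590785667085 0.14009303229393177 0.17951597838970912
rim 1196 0.016887795257331625 0.0020479207168020777 0.045031388144283535 0.09498674139061891
shank 50 0.005417531119421914 0.0025891670387086442 0.285318015431406 0.2945636680341881
ring 131 0.003295532465121641 0.0018868625420209958 0.1901247703638671 0.22890048921294504
grip 102 0.006872702495870811 0.003072091402779322 0.14058353605069274 0.1795169799245867
rim 1218 0.01691869608542145 0.0020299530854008385 0.04501598593996525 0.09498219058831947
shank 52 0.004853696799167902 0.0024379618777694446 0.28528989587372733 0.29481412499637716
ring 127 0.003249630778563677 0.002044230065544587 0.19026485381455283 0.22828798166031872
grip 106 0.007288128339081405 0.003477465328408625 0.1405147510370881 0.17950008270715556
rim 1213 0.016972387671172887 0.0019457355858385173 0.045007812043075246 0.09497033038771541
shank 49 0.005207449793308976 0.0026398108440339255 0.28512146467440724 0.29497024167798325
37.5 [ 0.47238089 -0.36856183 -0.12211134]
```

Still, upright, centred on the tray and clear of the robot, so I am handing in.

```bash
python3 -c "
from h import *
print(env.close_job())"
```

```text
the job is handed in; nothing more can be done
None
```

The job is handed in at about 37.5 s of 72 s: the long hook hangs on the bar above the tray with the basket hanging from its lower loop, and my last measurements showed it still, upright and let go; the judge's verdict was not shown.

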